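# Load the long cell into the bench charger

### The arm

A 6-joint arm with a two-finger parallel gripper is mounted at the origin on the work surface. World frame = base frame: x ahead of the robot, y to its left, z up, the work surface at z = 0. Lengths are in m, angles in rad, forces in N, time in s.
With the tool pointing down it reaches from about 0.225 to 0.875 m from the base axis. Payload 3.4 kg.
Tool frame: the origin (TCP) lies midway between the tips of the shut fingers; the grasp point (between the pads) lies 19 mm behind it; z points along the fingers, y is the direction in which the jaws open and shut (so a half turn about z gives the same grasp; the last joint's range is limited). The gripper opens to 85 mm and grips with 20 to 120 N. Pads are 22 mm wide; open, the fingers measure 114 mm over their backs; the gripper's body (76 mm by 85 mm) begins 54 mm behind the grasp point. The pads swing forward as they close: fully open they stand 13 mm farther back than shut.
Start: joints at [1.026, 0.276, 1.505, -0, 1.361, -0.121], TCP at [0.236, 0.524, 0.231] pointing down, gripper open.
Joint ranges: [-2.89, 2.89], [-0.75, 2.08], [0.22, 2.7], [-1.18, 4.32], [0.11, 2.71], [-2.7, 2.7]. Speed limits (rad/s): [2.57, 2.57, 3.14, 3.14, 3.14, 3.14].

### API

Orientations are given as a unit quaternion [w, x, y, z].
In Python, from rig import manip, optics, ticket gives the robot as it stands.
- The arm moves only by the shell command python3 -m pendant 'ROWS' [FORCE]. ROWS is JSON, a list of rows, each an object with "gripper": the finger opening in mm, from 0 to 85.4; "delta_pos": the shift along the tool's x, y, z in mm, a list of three; "spin": the turn about the tool's z in rad. A call has 1 to 20 rows; each row is the pose to reach, as a shift and turn from the pose commanded when the call began, along the tool's axes at that moment; what a row does not reach only later rows make up. A row lasts 1/10 s, in which the tool goes at most 50 mm and 8.59 degrees, less where a joint would pass 70% of its speed; a pose out of reach is approached as far as the arm can. A call with a gripper value outside its range is refused whole. The fingers move at their own pace and stop on an object; FORCE is the grip in N (left out, the last holds). Time passes only in rows, so rows that repeat a pose let the fingers close. It gives the time, the measured TCP pose, the force and the opening at its end, in the units of the state.
- manip.get_state(): the state, without advancing time (a new reading comes with each control period).
- optics.get_image(name): name is "side" or "top"; returns the picture (400x640x3 uint8, blue, green, red); there is no depth.
- optics.camera_model(name): a dict with "fovy" (degrees; the focal length in pixels is half the picture's height over the tangent of half this angle, whatever the lens; pixels are square), "cx", "cy" (the principal point, pixels), "xyz" and "orientation" of the camera in the world. Camera axes: x right, y down, z forward; pixel columns grow to the right and rows downward; lengths in m; the calibration is good to about 2 mm. A picture is of the moment at which its call begins. camera_model takes no time and is no camera call.
- ticket.sign_off(): hands the job in, once; it reports no verdict.
The state is a dict: "clock": time; "qpos": joint angles; "qd": joint speeds; "effort": joint torques, N m; "position": TCP position; "ee_rot": TCP orientation; "contact_force": force on the tool from outside, world axes, zero at the start; "moment": the same for the moment, N m; "width": finger opening in m.
Only numpy, scipy, OpenCV 4.12 (cv2) and the standard library are available. Lean on these libraries where they do the work, as an engineer would, in place of code of your own. Each camera call takes 0.05 s, during which the arm holds its last target.

### The job

Put the long slim rechargeable cell into the bay of the bench charger: press its flat end into the coil spring under the bridge with the nub end held high, then roll the nub end down past the retaining lip so that the cell lies level on the bay floor, held between spring and end wall, and let go of it. Keep it gentle: neither squash the spring solid nor force the cell down on the lip, and leave the other things on the bench where they are.

Things in the scene. Friction and masses are not known exactly. Their poses are not given: they have to be found in the camera images.
- cell: Long slim grey cell, a cylinder 21 mm in diameter, 70 mm long overall, about 70 g. The last 2 mm at one end is a steel nub 8 mm in diameter; the other end is flat. Origin mid-length (of the 70 mm) on its axis; x runs along the axis to the nub (nub tip +35, flat end -35 mm). Lies level in a wooden rest, axis about 38 mm above the bench, nub roughly away from the robot.
- charger: Bench charger, fixed: black plate 135 x 80 x 10 mm, grey box 50 mm high at its robot end, open grey bay along the middle. Origin on the table under a loaded cell's middle; x runs along the bay from spring to end wall, z up. The bay as a whole is screwed down in slots, up to 6 mm either way along x from where the poses listed here put it: this must be felt or seen.
- rest_a: One of two alike wooden rests, fixed: base 80 x 56 x 10 mm with two V saddles (8 mm thick) 28 mm either side of the middle along its x axis, top at about z = 40 mm; the middle 48 mm is free for fingers. Origin under its middle. One holds the long cell, the other the fat cell.
- rest_b: The other wooden rest, same as rest_a.
- fat_cell: A fat grey cell 33 mm in diameter and 61 mm long, lying in the other rest; does not fit the charger, stays there. Origin at its middle.
- reel: Small reel of thread, 42 mm in diameter, 50 mm high, standing on the bench; leave. Origin under it.
- awl: Awl with wooden handle, 115 mm long, lying on the bench; leave.
- tall_reel: Tall reel of brown thread, 56 mm in diameter, 95 mm high; leave.
- jar: Amber glass jar 60 mm in diameter, 75 mm high; leave.
- mallet: Wooden mallet lying on the bench, head 64 mm in diameter; leave.
- bay_seat (a point): On the charger: middle of a loaded cell on its axis (z 42.5 mm) at mid-adjustment of the bay. The bay floor is 10.5 mm below it, a rib 12 mm wide, free on both sides for fingers (x -31 to +29 mm of it) down to the plate 22 mm lower. A loaded cell is level, nub on the end wall, spring compressed 3 mm.
- spring_face (a point): Coil spring's domed steel tip (9 mm across), its free front, at mid-adjustment: 32 mm behind bay_seat, on the axis. It yields towards -x: about 1 N at touch plus 0.8 N per mm, solid at 12 mm (10.6 N); well damped. It sits in a sleeve, cheeks 26 mm apart, reaching 1 mm past the free tip. Harmed above 28 N from the cell.
- bridge (a point): Underside centre of the bridge over the sleeve, at mid-adjustment: 27 mm above the bay floor, 7 mm long (x -40 to -33 mm from bay_seat), 4 mm thick. A cell cannot be set in flat: its flat end goes under the bridge with the nub end raised 25 to 30 degrees, then the nub end comes down.
- lip (a point): Front edge of the rounded retaining lip at mid-adjustment: 29.5 mm from bay_seat; underside 22.5, top 26.5 mm above the bay floor, 30 mm wide. End wall face 5.5 mm behind it. Flared cheeks 26 mm apart guide the nub end. To pass, the spring must stay compressed 8 to 11.5 mm (7.5 to 10 N) as the cell goes from 15 degrees to level. Harmed above 28 N (all contacts summed).
- iron: Steel pricking iron, 120 mm long, lying on the bench; leave.
- slicker: Dark round wooden slicker, 110 mm long, 22 mm thick, lying on the bench; leave.
Things that resemble listed ones, but are neither listed nor needed, are in the scene too. What is shaped like the charger but pink is not meant. What is shaped like the cell but orange is not meant.

How it is judged:
On the way, in this order (a step that is already met when the one before it is completed fails the run):
1. the long cell is lifted out of its rest (contact force between cell and rest_a below 0.1 N and distance of cell from where it was at the start of the episode above 0.03 m), for 0.1 s.
2. its flat end is pressed against the spring with the nub end raised (contact force between cell and charger above 5 N and angle between the x axis of cell and the x axis of charger, either way round above 0.12 rad and x of cell in the frame of charger between -0.02 and 0.012 m), for 0.1 s.
At the end, for the whole second after the job is handed in: The long cell lies level in the charger's bay (within 0.04 rad of the bay's direction), its middle at seated height (40.5 to 44 mm above the table), within 3 mm of the bay's centre line and within 8 mm of the mid-adjustment place along it, gripped by the spring (at least 1.5 N on it) and at rest (z of cell in the frame of charger between 0.0405 and 0.044 m and y of cell in the frame of charger between -0.003 and 0.003 m and x of cell in the frame of charger between -0.008 and 0.008 m and angle between the x axis of cell and the x axis of charger, either way round below 0.04 rad and contact force between cell and charger above 1.5 N and linear speed of cell below 0.02 m/s); the robot touches nothing.
It fails at once if the cell is forced against the charger with more than 28 N in all (spring squashed solid or lip forced) (contact force between cell and charger above 28 N).
It fails at once if the gripper pushes on the charger with more than 25 N (contact force between the fingers and charger above 25 N).
It fails at once if another thing on the bench is moved by more than 3 cm (distance of any of fat_cell, reel, awl, tall_reel, jar, mallet, iron, slicker from where it was at the start of the episode above 0.03 m).
It also fails if it takes over 72 s, if anything falls off the work surface, if the arm or the gripper's body presses on something with over 40 N, if the wrist force passes 120 N, or if a joint passes its speed limit or range.

## Working session

There is one attempt and no reset: what is moved stays moved. The work goes in short steps, Python scripts to look and compute and a shell command to move; the robot and the scene stay as the last step left them, time stands still between calls to the robot, and variables do not carry over. Pictures are saved under pics/ and viewed, and the job is handed in when it is done.

```bash
ls; mkdir -p pics; python3 - <<'E'
from rig import manip, optics, ticket
import cv2
print(manip.get_state())
for n in ("side","top"):
    print(n,optics.camera_model(n)); cv2.imwrite(f"pics/{n}0.png",optics.get_image(n))
E
```

```text
pics
{'clock': 0.0, 'qpos': array([ 1.02599354e+00,  2.76621056e-01,  1.50614660e+00,  2.22594167e-05,
        1.36069819e+00, -1.20992138e-01]), 'qd': array([-0.00123293, -0.00087143, -0.00099999,  0.00074195,  0.0001981 ,
        0.001068  ]), 'effort': array([ 1.99382694e-04, -4.16777158e+01, -2.45812386e+01, -2.00295399e-04,
        1.11039777e-02, -9.22105698e-06]), 'position': array([0.23617725, 0.52367388, 0.23041949]), 'ee_rot': array([-3.16349419e-04,  2.10325172e-01,  9.77631037e-01, -8.81621948e-04]), 'contact_force': array([-0.57116993,  0.15996214, -0.81992558]), 'moment': array([-0.00331896, -0.0054462 ,  0.00791711]), 'width': 0.08551418062146984}
side {'fovy': 47.33402000078931, 'cx': 323.7353089945482, 'cy': 193.18993373768427, 'xyz': array([ 0.22685219, -0.83149326,  0.84397399]), 'orientation': array([-0.39886638,  0.8936047 , -0.185504  ,  0.08924421])}
top {'fovy': 57.012163943935384, 'cx': 322.6656519088832, 'cy': 198.9524413245032, 'xyz': array([ 0.46489189, -0.06061429,  1.00401605]), 'orientation': array([-0.057995  ,  0.70610132, -0.70428301,  0.04519891])}
```

View pics/side0.png

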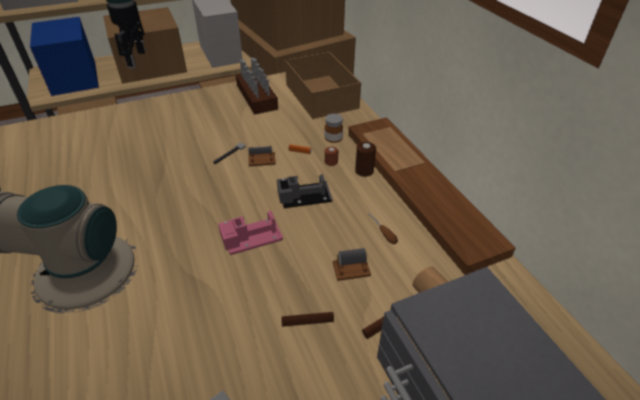

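View pics/top0.png

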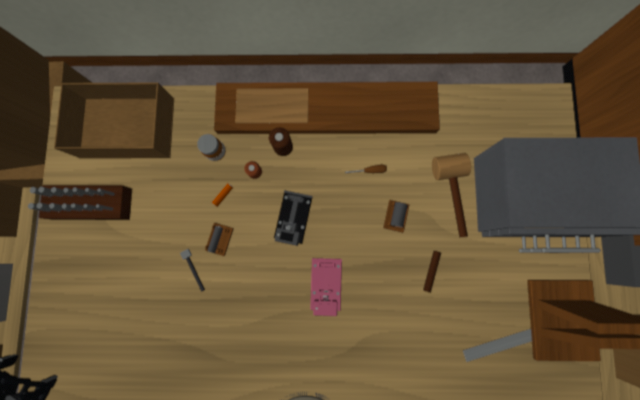

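```bash
python3 - <<'E'
import cv2,numpy as np
t=cv2.imread("pics/top0.png"); s=cv2.imread("pics/side0.png")
f=lambda im,x,y,w,h,k:cv2.resize(im[y:y+h,x:x+w],None,fx=k,fy=k,interpolation=cv2.INTER_CUBIC)
a=np.hstack([f(t,195,210,50,50,8),f(t,372,190,50,50,8)])
b=np.hstack([f(s,237,135,50,40,8),f(s,327,243,50,40,8)])
o=np.vstack([a,b[:200*2]]);o=cv2.resize(o,None,fx=.8,fy=.8)
cv2.imwrite("pics/c1.png",cv2.convertScaleAbs(o,alpha=1.8))
o=np.hstack([f(t,262,180,64,75,6),f(s,265,165,70,50,5.6)[:450]] if 0 else [f(t,262,180,64,75,6)])
cv2.imwrite("pics/c2.png",cv2.convertScaleAbs(o,alpha=2.2))
cv2.imwrite("pics/c3.png",cv2.convertScaleAbs(f(s,268,168,72,45,9),alpha=2.2))
E
```

```text
(no output)
```

View pics/c1.png

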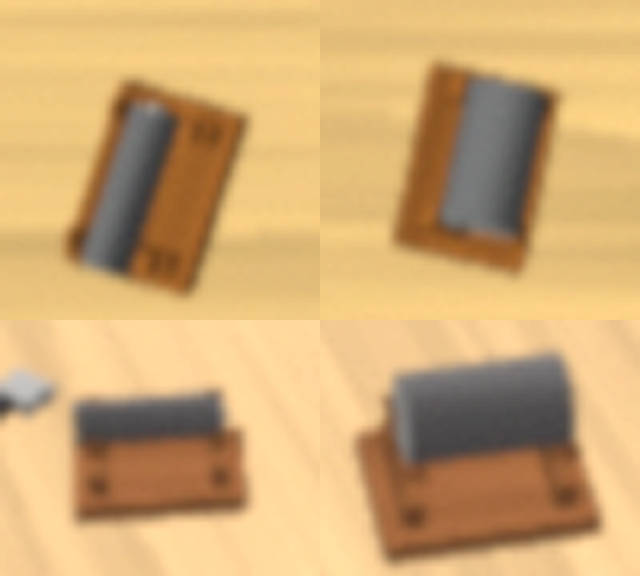

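View pics/c2.png

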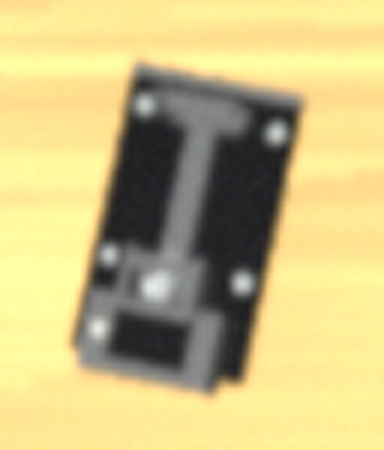

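View pics/c3.png

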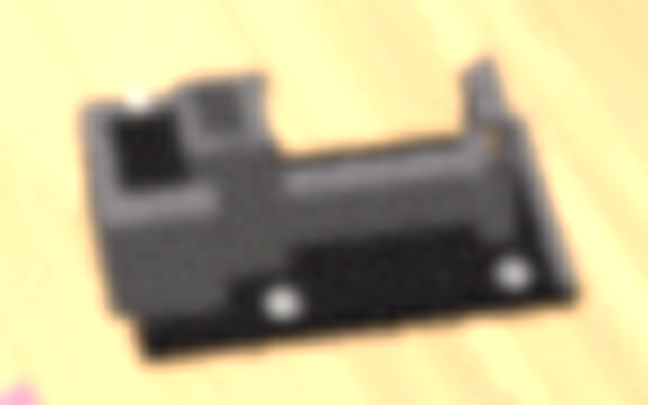

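```bash
cat > h.py <<'E'
import cv2,numpy as np
from scipy.spatial.transform import Rotation as R
from rig import manip,optics
def cam(n):
    c=optics.camera_model(n); f=200/np.tan(np.radians(c['fovy'])/2)
    q=c['orientation']; return f,c['cx'],c['cy'],np.array(c['xyz']),R.from_quat([q[1],q[2],q[3],q[0]]).as_matrix()
def ray(n,p):
    f,cx,cy,o,M=cam(n); d=M@np.array([(p[0]-cx)/f,(p[1]-cy)/f,1]); return o,d/np.linalg.norm(d)
def plane(n,p,z):
    o,d=ray(n,p); return o+d*(z-o[2])/d[2]
def proj(n,P):
    f,cx,cy,o,M=cam(n); v=M.T@(np.array(P)-o); return np.array([cx+f*v[0]/v[2],cy+f*v[1]/v[2]])
def tri(p1,p2):
    o1,d1=ray("top",p1);o2,d2=ray("side",p2)
    t=np.linalg.lstsq(np.c_[d1,-d2],o2-o1,rcond=None)[0]
    a=o1+t[0]*d1;b=o2+t[1]*d2; return (a+b)/2,np.linalg.norm(a-b)*1e3
E
python3 - <<'E'
from h import *
t=cv2.imread("pics/top0.png"); s=cv2.imread("pics/side0.png")
def blob(im,box,cond):
    x,y,w,h=box;c=cv2.resize(im[y:y+h,x:x+w],None,fx=8,fy=8,interpolation=cv2.INTER_CUBIC)
    hsv=cv2.cvtColor(c,cv2.COLOR_BGR2HSV)
    m=cond(hsv).astype(np.uint8)*255
    m=cv2.morphologyEx(m,cv2.MORPH_OPEN,np.ones((9,9)))
    cs=max(cv2.findContours(m,0,1)[0],key=cv2.contourArea)
    r=cv2.minAreaRect(cs); T=lambda p:(np.array(p)+.5)/8-.5+[x,y]
    return T(r[0]),T(cv2.boxPoints(r)),cv2.contourArea(cs)/64,T(cs[:,0,:])
lowS=lambda h:(h[...,1]<75)
c,b,a,_=blob(t,(200,215,38,46),lowS); print("cell top",c,a); print(b)
for z in(.038,): print(plane("top",c,z)); B=np.array([plane("top",p,z)for p in b]);print(B)
c2,b2,a2,_=blob(s,(240,138,42,32),lowS); print("cell side",c2,a2); print(b2); print(tri(c,c2))
# rest outline: saturated reddish
rest=lambda h:(h[...,2]<150)
c,b,a,_=blob(t,(198,212,42,50),rest); print("rest",c,a); print(np.array([plane("top",p,.01)for p in b]))
c,b,a,_=blob(t,(262,180,64,75),lambda h:(h[...,2]<110)); print("chg",c,a,b); print(np.array([plane("top",p,.01)for p in b]))
E
```

```text
cell top [214.51249981 238.89999962] 178.4921875
[[206.72500038 250.57500076]
 [215.28750134 224.88749981]
 [222.29999924 227.22499847]
 [213.73749828 252.91249847]]
[0.50070022 0.24060942 0.038     ]
[[0.47029041 0.25964403 0.038     ]
 [0.5374831  0.24027772 0.038     ]
 [0.53136889 0.22141277 0.038     ]
 [0.46431993 0.24093749 0.038     ]]
cell side [259.91300583 149.59836864] 135.28125
[[247.91942692 147.29516506]
 [271.46147346 145.62551594]
 [271.90658569 151.90157223]
 [248.36453819 153.5712204 ]]
(array([0.50140927, 0.23955439, 0.04056443]), np.float64(1.684704470586929))
rest [218.5 236.5] 2088.515625
[[0.57587451 0.29937562 0.01      ]
 [0.57609037 0.18450053 0.01      ]
 [0.44202926 0.17954948 0.01      ]
 [0.44154748 0.29216745 0.01      ]]
chg [292.75598717 218.02865982] 1588.1484375 [[271.92328072 240.92776108]
 [283.12209892 188.60828209]
 [313.58869171 195.12955856]
 [302.38987732 247.44903564]]
[[ 0.49680932  0.09380005  0.01      ]
 [ 0.63968993  0.06640148  0.01      ]
 [ 0.62165554 -0.0174277   0.01      ]
 [ 0.47971063  0.01153634  0.01      ]]
```

```bash
python3 - <<'E'
from h import *
t=cv2.imread("pics/top0.png"); s=cv2.imread("pics/side0.png")
def crop(im,x,y,w,h,k,name,g=5,al=2.5):
    c=cv2.resize(im[y:y+h,x:x+w],None,fx=k,fy=k,interpolation=cv2.INTER_CUBIC)
    c=cv2.convertScaleAbs(c,alpha=al)
    for i in range(0,w,g):
        cv2.line(c,(int((i+.5)*k),0),(int((i+.5)*k),6),(0,0,255),1); cv2.putText(c,str(x+i),(int((i+.5)*k)-9,16),0,.35,(0,0,255))
    for i in range(0,h,g):
        cv2.line(c,(0,int((i+.5)*k)),(6,int((i+.5)*k)),(0,0,255),1); cv2.putText(c,str(y+i),(8,int((i+.5)*k)+4),0,.35,(0,0,255))
    cv2.imwrite(name,c)
crop(t,268,184,50,48+18,9,"pics/d1.png")
crop(s,272,170,62,42,12,"pics/d2.png")
E
```

```text
(no output)
```

View pics/d1.png

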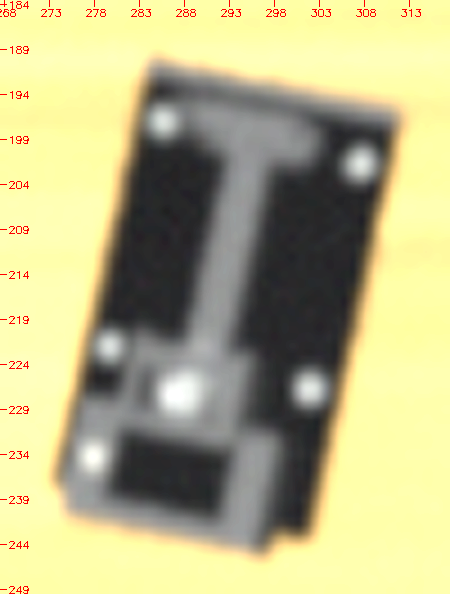

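View pics/d2.png

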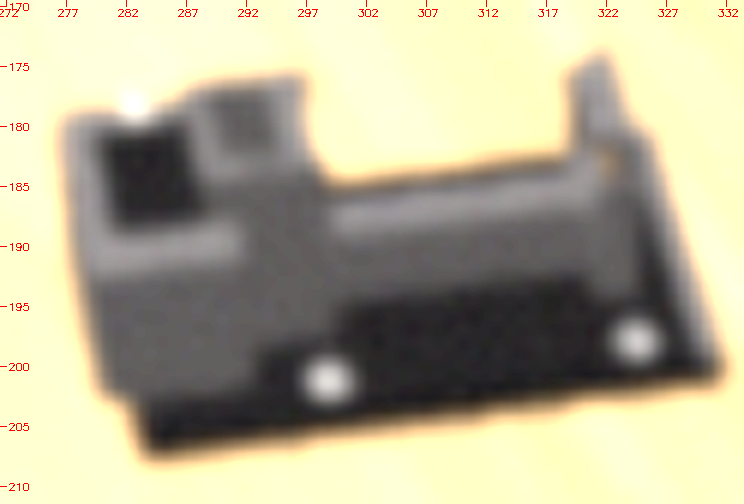

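```bash
python3 - <<'E'
from h import *
b=np.array([plane("top",p,.0115)for p in[(285.6,197),(307.5,201.5),(279.7,222),(301.8,227)]])
print(b.round(4)); 
for i,j in((2,0),(3,1),(1,0),(3,2)):
    d=b[j]-b[i];print(np.degrees(np.arctan2(d[1],d[0])),np.linalg.norm(d))
print("mid",b.mean(0))
for p in[(294.6,203),(292.6,212),(290.7,221)]: print("rib",plane("top",p,.032).round(4))
for p in[(303,198.5),(288,195.5)]: print("T",plane("top",p,.0585).round(4))
for a,c in(((283,220.5),(296.5,176.5)),((296,223.5),(297.5,184)),((307.5,201.5),(324.5,197.8)),((301.8,227),(298.8,201.2))):print(tri(a,c))
E
```

```text
[[ 0.6162  0.059   0.0115]
 [ 0.6038 -0.001   0.0115]
 [ 0.5477  0.0737  0.0115]
 [ 0.5344  0.0137  0.0115]]
-12.141815450989869 0.06999920688497072
-11.948924763591961 0.0710056197280271
78.38817505614459 0.06125473521988741
77.44876375214544 0.06149273006849335
mid [0.57552515 0.03632718 0.0115    ]
rib [0.5969 0.0321 0.032 ]
rib [0.5727 0.0371 0.032 ]
rib [0.5487 0.0418 0.032 ]
T [0.6051 0.0079 0.0585]
T [0.613  0.0471 0.0585]
(array([0.54793719, 0.05849033, 0.06060816]), np.float64(0.8776638842668443))
(array([0.53899831, 0.0249327 , 0.0637014 ]), np.float64(1.3206797876378507))
(array([ 0.60417898, -0.00132913,  0.01329544]), np.float64(1.2418534829649654))
(array([0.53508421, 0.01326422, 0.01336625]), np.float64(1.7737024501681964))
```

```bash
cat >> h.py <<'E'
def tooldelta(P,jawyaw):
    "mm/rad along current tool axes to reach world TCP P with jaw axis at jawyaw (deg)"
    s=manip.get_state(); q=s['ee_rot']; M=R.from_quat([q[1],q[2],q[3],q[0]]).as_matrix()
    d=M.T@(np.array(P)-s['position'])*1e3
    y=np.degrees(np.arctan2(M[1,1],M[0,1])); e=(jawyaw-y+90)%180-90
    return d.round(1),round(-np.radians(e),4)
def st():
    s=manip.get_state(); print(s['clock'],s['position'].round(4),s['contact_force'].round(2),s['moment'].round(3),round(s['width']*1e3,2))
E
python3 - <<'E'
from h import *
print(tooldelta([.5007,.2406,.10],73.9))
E
```

```text
(array([-357.6, -149.1,  130.7]), np.float64(-0.1428))
```

```bash
python3 -m pendant '[{"gripper":55,"delta_pos":[-40,-17,0],"spin":0},{"gripper":55,"delta_pos":[-80,-33,0],"spin":-0.03},{"gripper":55,"delta_pos":[-120,-50,10],"spin":-0.06},{"gripper":55,"delta_pos":[-160,-67,20],"spin":-0.09},{"gripper":55,"delta_pos":[-200,-83,40],"spin":-0.12},{"gripper":55,"delta_pos":[-240,-100,60],"spin":-0.143},{"gripper":55,"delta_pos":[-280,-117,80],"spin":-0.143},{"gripper":55,"delta_pos":[-320,-133,100],"spin":-0.143},{"gripper":55,"delta_pos":[-357.6,-149.1,125],"spin":-0.143},{"gripper":55,"delta_pos":[-357.6,-149.1,130],"spin":-0.143},{"gripper":55,"delta_pos":[-357.6,-149.1,130],"spin":-0.143},{"gripper":55,"delta_pos":[-357.6,-149.1,130],"spin":-0.143}]' 20
python3 - <<'E'
from h import *
t=optics.get_image("top");s=optics.get_image("side")
st();print(tooldelta([.5007,.2406,.021],73.9))
f=lambda im,x,y,w,h,k:cv2.resize(im[y:y+h,x:x+w],None,fx=k,fy=k,interpolation=cv2.INTER_CUBIC)
cv2.imwrite("pics/e1.png",cv2.convertScaleAbs(np.hstack([f(t,170,190,90,80,4.4),f(s,215,90,90,80,4.4)]),alpha=2))
E
```

```text
clock: 1.3
position: [0.5006, 0.2418, 0.1014]
ee_rot: [-0.0, 0.14, 0.99, 0.0]
contact_force: [0.7, 0.2, 0.3]
width: 0.0547
1.4 [0.5007 0.2424 0.1022] [-0.05 -0.37  0.05] [-0.039 -0.05   0.043] 55.22
(array([-0.4, -1.8, 81.2]), np.float64(0.0018))
```

View pics/e1.png

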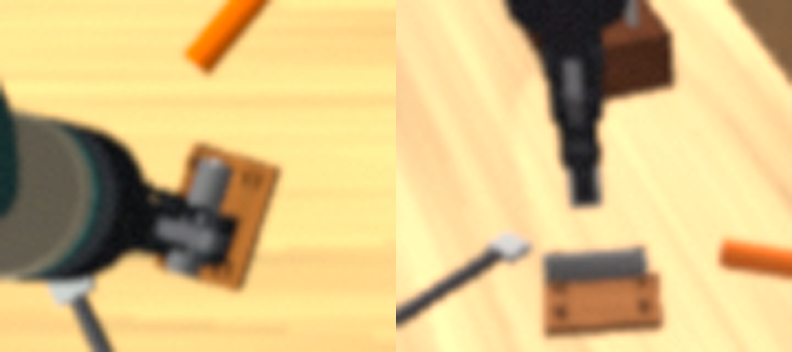

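The slim grey cell in the left rest (top image about (214,239), side about (260,150)) lies under the gripper. It is not the fat cell at (397,214) or the orange stick at (222,195).

```bash
python3 -m pendant '[{"gripper":55,"delta_pos":[0,-1,30],"spin":0},{"gripper":55,"delta_pos":[0,-1,60],"spin":0},{"gripper":50,"delta_pos":[0,-1,80],"spin":0},{"gripper":50,"delta_pos":[0,-1,80],"spin":0},{"gripper":30,"delta_pos":[0,-1,80],"spin":0},{"gripper":15,"delta_pos":[0,-1,80],"spin":0},{"gripper":15,"delta_pos":[0,-1,80],"spin":0},{"gripper":15,"delta_pos":[0,-1,80],"spin":0},{"gripper":15,"delta_pos":[0,-1,80],"spin":0},{"gripper":15,"delta_pos":[0,-1,80],"spin":0}]' 20
python3 -c "
from h import *
st()"
```

```text
clock: 2.4
position: [0.5014, 0.2398, 0.023]
ee_rot: [0.001, 0.14, 0.99, -0.0]
contact_force: [-0.9, -3.9, 7.1]
width: 0.0204
2.4 [0.5014 0.2398 0.023 ] [-0.92 -3.86  7.07] [-0.631  0.279  0.045] 20.45
```

```bash
python3 -m pendant '[{"gripper":15,"delta_pos":[0,0,-10],"spin":0},{"gripper":15,"delta_pos":[0,0,-30],"spin":0},{"gripper":15,"delta_pos":[0,0,-60],"spin":0},{"gripper":15,"delta_pos":[0,0,-85],"spin":0},{"gripper":15,"delta_pos":[0,0,-85],"spin":0},{"gripper":15,"delta_pos":[0,0,-85],"spin":0}]' 20
python3 - <<'E'
from h import *
t=optics.get_image("top");s=optics.get_image("side")
st()
f=lambda im,x,y,w,h,k:cv2.resize(im[y:y+h,x:x+w],None,fx=k,fy=k,interpolation=cv2.INTER_CUBIC)
cv2.imwrite("pics/e2.png",cv2.convertScaleAbs(np.hstack([f(t,170,190,90,80,4.4),f(s,215,90,90,80,4.4)]),alpha=2))
E
```

```text
clock: 3.0
position: [0.5013, 0.2407, 0.1072]
ee_rot: [0.001, 0.14, 0.99, 0.001]
contact_force: [-0.0, -1.2, -1.5]
width: 0.0198
3.1 [0.5    0.2401 0.1055] [ 0.41 -0.97 -1.02] [-0.072  0.022  0.033] 20.68
```

View pics/e2.png

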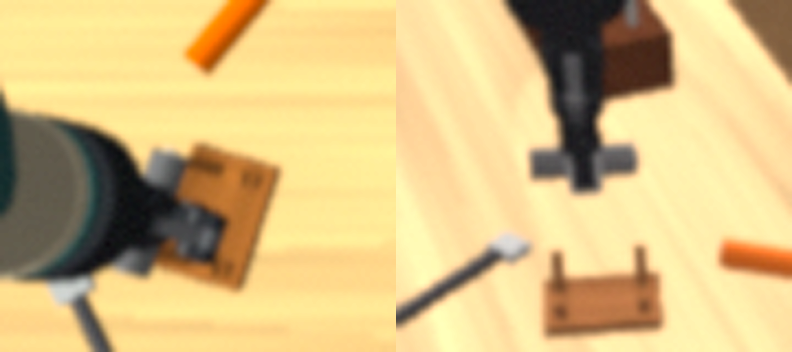

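```bash
python3 - <<'E'
from h import *
print(tooldelta([.578,.0344,.080],78))
E
```

```text
(array([-132. , -176. ,   25.4]), np.float64(-0.0715))
```

```bash
python3 -m pendant '[{"gripper":15,"delta_pos":[-12,-16,0],"spin":0},{"gripper":15,"delta_pos":[-30,-40,0],"spin":-0.02},{"gripper":15,"delta_pos":[-54,-72,0],"spin":-0.04},{"gripper":15,"delta_pos":[-78,-104,0],"spin":-0.05},{"gripper":15,"delta_pos":[-102,-136,0],"spin":-0.06},{"gripper":15,"delta_pos":[-120,-160,5],"spin":-0.0715},{"gripper":15,"delta_pos":[-132,-176,15],"spin":-0.0715},{"gripper":15,"delta_pos":[-132,-176,25],"spin":-0.0715},{"gripper":15,"delta_pos":[-132,-176,25],"spin":-0.0715},{"gripper":15,"delta_pos":[-132,-176,25],"spin":-0.0715}]' 25
python3 - <<'E'
from h import *
t=optics.get_image("top");s=optics.get_image("side")
fs=[];ps=[]
for i in range(8): 
    optics.get_image("top"); x=manip.get_state(); fs.append(x['contact_force']);ps.append(x['position'])
print(np.mean(fs,0),np.std(fs,0),np.mean(ps,0),np.std(ps,0))
st();print(tooldelta([.578,.0344,.0500],78))
f=lambda im,x,y,w,h,k:cv2.resize(im[y:y+h,x:x+w],None,fx=k,fy=k,interpolation=cv2.INTER_CUBIC)
cv2.imwrite("pics/e3.png",cv2.convertScaleAbs(np.hstack([f(t,260,180,60,70,6.5),f(s,265,140,62,70,6.5)]),alpha=2))
E
```

```text
clock: 4.1
position: [0.5778, 0.0355, 0.0803]
ee_rot: [-0.001, 0.104, 0.995, 0.0]
contact_force: [0.3, 0.2, -0.5]
width: 0.0201
[ 0.22830794  0.32632968 -0.70499971] [0.34482131 0.39241766 0.44326238] [0.57895503 0.03516534 0.08170246] [6.24565792e-05 2.88795325e-04 8.54967514e-05]
4.6 [0.5789 0.0347 0.0816] [-0.06  0.17 -0.96] [-0.042 -0.009  0.039] 19.93
(array([ 0.9, -0.5, 31.6]), np.float64(0.0004))
```

View pics/e3.png

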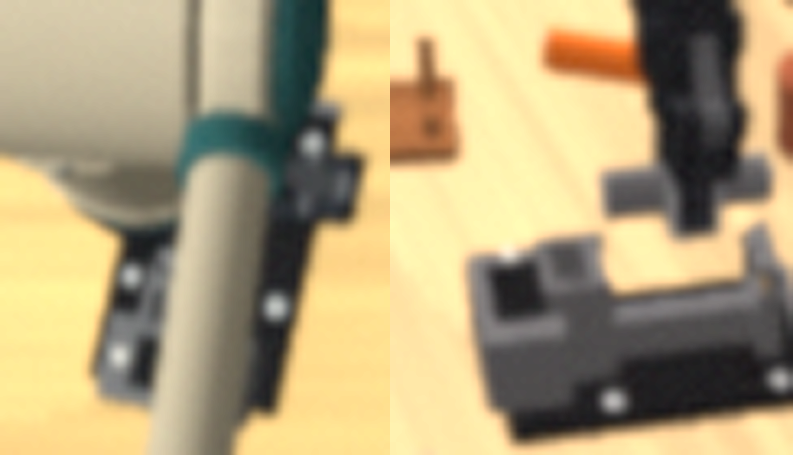

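```bash
cat > fm.py <<'E'
from h import *
import sys
fs=[];ps=[]
for i in range(int(sys.argv[1]) if len(sys.argv)>1 else 5):
    im=optics.get_image("side"); x=manip.get_state(); fs.append(x['contact_force']);ps.append(x['position'])
u=np.array([np.cos(np.radians(12)),-np.sin(np.radians(12)),0]);v=np.array([-u[1],u[0],0])
F=np.mean(fs,0);P=np.mean(ps,0); rel=P-np.array([.574,.0352,0])
print("t",x['clock'],"P",P.round(4),"rel u,v mm",(rel@u*1e3).round(2),(rel@v*1e3).round(2),"z",(P[2]*1e3).round(2),"F u,v,z",(F@u).round(2),(F@v).round(2),F[2].round(2),"w",round(x['width']*1e3,2))
f=lambda im,x,y,w,h,k:cv2.resize(im[y:y+h,x:x+w],None,fx=k,fy=k,interpolation=cv2.INTER_CUBIC)
if len(sys.argv)>2: cv2.imwrite(f"pics/{sys.argv[2]}.png",cv2.convertScaleAbs(f(im,268,150,66,60,10),alpha=2))
E
python3 -m pendant '[{"gripper":15,"delta_pos":[1,0,10],"spin":0},{"gripper":15,"delta_pos":[1,0,20],"spin":0},{"gripper":15,"delta_pos":[1,0,27],"spin":0},{"gripper":15,"delta_pos":[1,0,27],"spin":0}]' 25
python3 fm.py 4
python3 -m pendant '[{"gripper":15,"delta_pos":[0,0,2],"spin":0},{"gripper":15,"delta_pos":[0,0,4],"spin":0},{"gripper":15,"delta_pos":[0,0,5],"spin":0}]' 25
python3 fm.py 4 g1
```

```text
clock: 5.0
position: [0.5772, 0.0348, 0.0532]
ee_rot: [-0.001, 0.104, 0.995, -0.0]
contact_force: [-0.7, 0.1, 0.5]
width: 0.0196
t 5.2 P [0.5777 0.0347 0.0538] rel u,v mm 3.73 0.32 z 53.81 F u,v,z 0.33 0.18 -0.56 w 20.12
clock: 5.5
position: [0.5777, 0.0349, 0.0502]
ee_rot: [0.0, 0.104, 0.995, 0.0]
contact_force: [-2.9, 0.5, 7.7]
width: 0.02
t 5.7 P [0.5777 0.0349 0.0502] rel u,v mm 3.69 0.43 z 50.21 F u,v,z -3.1 -0.35 6.09 w 20.02
```

View pics/g1.png

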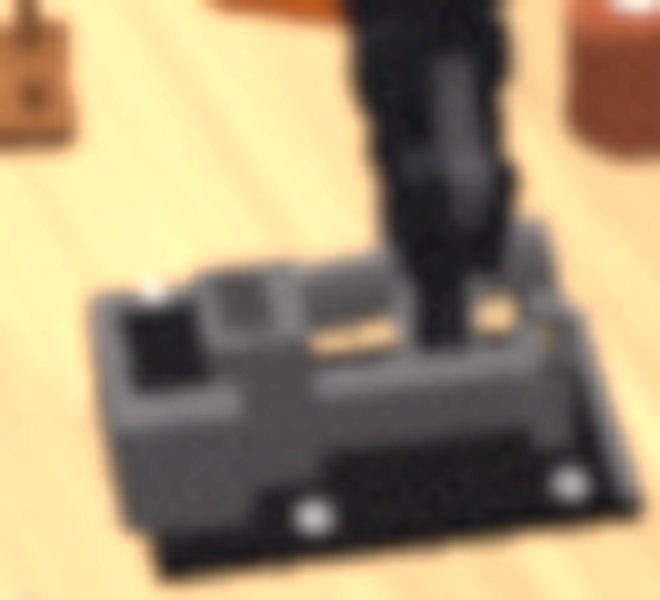

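```bash
python3 -m pendant '[{"gripper":15,"delta_pos":[0,0,1],"spin":0},{"gripper":15,"delta_pos":[0,0,2],"spin":0},{"gripper":15,"delta_pos":[0,0,3],"spin":0}]' 20
python3 fm.py 3 g2
```

```text
clock: 6.0
position: [0.5775, 0.0349, 0.0479]
ee_rot: [0.0, 0.104, 0.995, 0.0]
contact_force: [-6.0, 0.5, 13.7]
width: 0.02
t 6.15 P [0.5776 0.0349 0.048 ] rel u,v mm 3.56 0.46 z 47.99 F u,v,z -4.23 -0.08 11.51 w 19.81
```

View pics/g2.png

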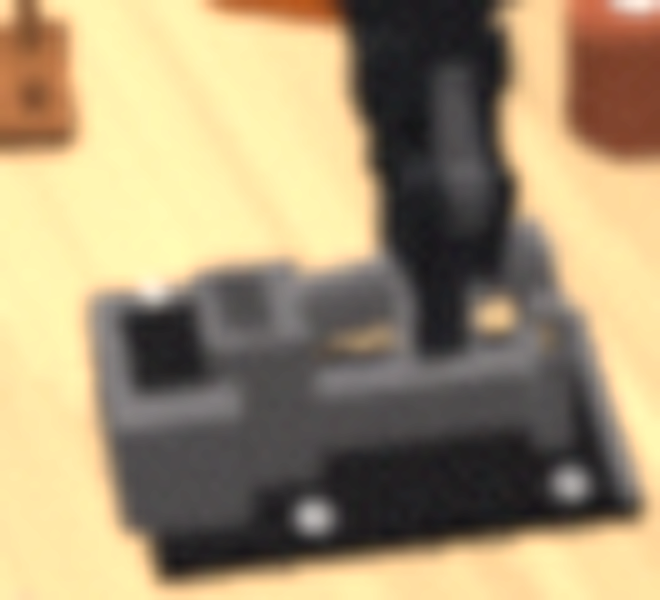

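```bash
python3 -m pendant '[{"gripper":15,"delta_pos":[0,0,0.5],"spin":0},{"gripper":15,"delta_pos":[0,0,1],"spin":0},{"gripper":15,"delta_pos":[0,0,1.5],"spin":0},{"gripper":15,"delta_pos":[0,0,2],"spin":0},{"gripper":15,"delta_pos":[0,0,2],"spin":0}]' 20
python3 fm.py 3 g3
```

```text
clock: 6.65
position: [0.5777, 0.0349, 0.0474]
ee_rot: [0.0, 0.104, 0.995, 0.0]
contact_force: [-7.2, 0.7, 19.3]
width: 0.0199
t 6.8 P [0.5777 0.0349 0.0474] rel u,v mm 3.67 0.49 z 47.41 F u,v,z -6.91 -0.64 19.71 w 20.01
```

View pics/g3.png

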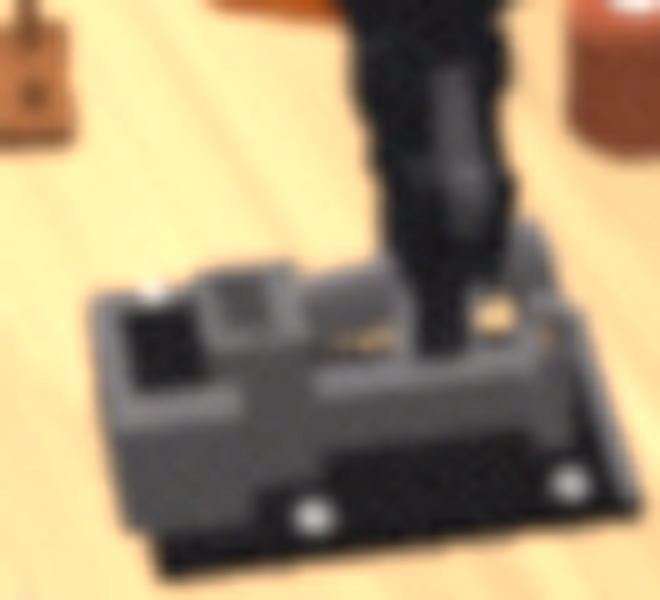

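```bash
python3 -m pendant '[{"gripper":15,"delta_pos":[0,0,-3],"spin":0},{"gripper":15,"delta_pos":[0,0,-10],"spin":0},{"gripper":15,"delta_pos":[0,0,-30],"spin":0},{"gripper":15,"delta_pos":[0,0,-30],"spin":0}]' 20
python3 fm.py 4 g4
```

```text
clock: 7.2
position: [0.58, 0.0346, 0.0763]
ee_rot: [0.003, 0.104, 0.995, 0.0]
contact_force: [-0.1, 0.8, -1.0]
width: 0.0201
t 7.4 P [0.5781 0.0347 0.0741] rel u,v mm 4.11 0.4 z 74.13 F u,v,z -0.34 0.22 -0.93 w 20.09
```

View pics/g4.png

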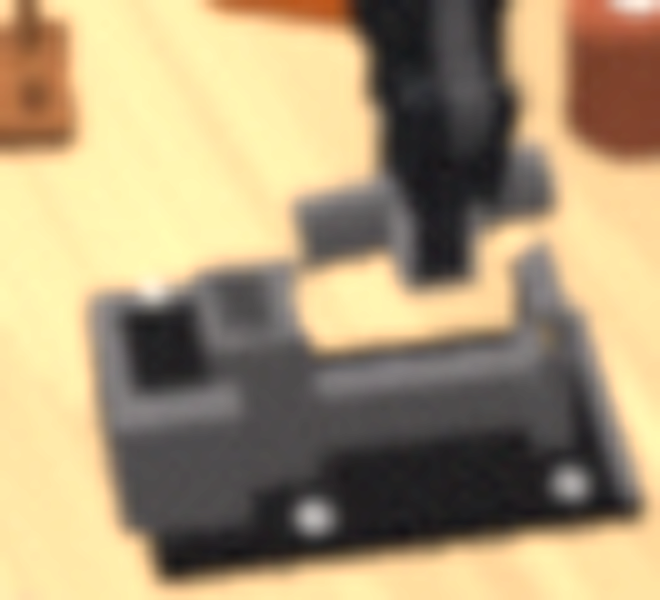

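```bash
python3 -m pendant '[{"gripper":15,"delta_pos":[-2.5,-0.3,0],"spin":0},{"gripper":15,"delta_pos":[-2.5,-0.3,10],"spin":0},{"gripper":15,"delta_pos":[-2.5,-0.3,19],"spin":0},{"gripper":15,"delta_pos":[-2.5,-0.3,22],"spin":0},{"gripper":15,"delta_pos":[-2.5,-0.3,22],"spin":0}]' 20
python3 fm.py 3 g5
```

```text
clock: 7.9
position: [0.5794, 0.034, 0.051]
ee_rot: [-0.001, 0.104, 0.995, -0.0]
contact_force: [-0.2, -0.2, -0.2]
width: 0.0196
t 8.05 P [0.5802 0.034  0.052 ] rel u,v mm 6.35 0.08 z 52.01 F u,v,z 0.32 -0.05 -0.49 w 19.88
```

View pics/g5.png

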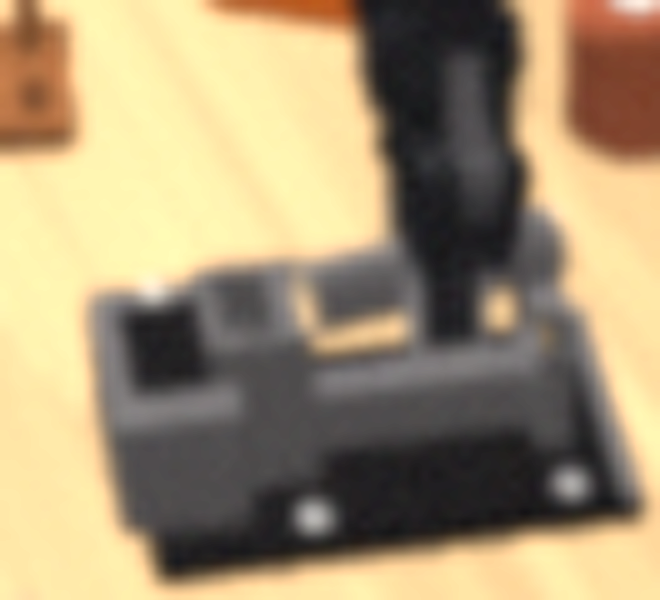

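```bash
python3 -m pendant '[{"gripper":15,"delta_pos":[0,0,2],"spin":0},{"gripper":15,"delta_pos":[0,0,3],"spin":0},{"gripper":15,"delta_pos":[0,0,3],"spin":0}]' 20
python3 fm.py 2
python3 -m pendant '[{"gripper":21,"delta_pos":[0,0,0],"spin":0},{"gripper":22,"delta_pos":[0,0,0],"spin":0},{"gripper":23,"delta_pos":[0,0,1],"spin":0},{"gripper":24,"delta_pos":[0,0,3],"spin":0},{"gripper":25,"delta_pos":[0,0,6],"spin":0},{"gripper":25,"delta_pos":[0,0,9],"spin":0},{"gripper":25,"delta_pos":[0,0,9],"spin":0}]' 20
python3 fm.py 3 g6
```

```text
clock: 8.35
position: [0.5804, 0.0339, 0.0494]
ee_rot: [0.0, 0.104, 0.995, 0.0]
contact_force: [-1.1, -0.4, -0.7]
width: 0.0199
t 8.45 P [0.5804 0.0339 0.0494] rel u,v mm 6.53 0.1 z 49.43 F u,v,z 0.33 0.25 -0.95 w 20.03
clock: 9.15
position: [0.5798, 0.034, 0.0397]
ee_rot: [-0.001, 0.104, 0.995, 0.0]
contact_force: [-0.2, -0.5, 0.2]
width: 0.0251
t 9.3 P [0.5802 0.034  0.0401] rel u,v mm 6.32 0.07 z 40.08 F u,v,z 0.2 0.48 -0.23 w 24.88
```

View pics/g6.png

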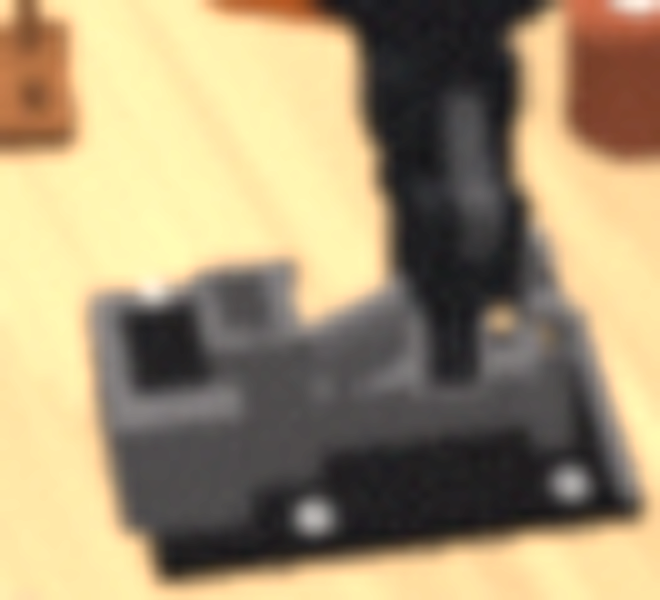

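```bash
python3 -m pendant '[{"gripper":25,"delta_pos":[-2,0,-1],"spin":0},{"gripper":25,"delta_pos":[-4.2,0,-3],"spin":0},{"gripper":25,"delta_pos":[-4.2,0,-3],"spin":0},{"gripper":20.6,"delta_pos":[-4.2,0,-3],"spin":0},{"gripper":20.6,"delta_pos":[-4.2,0,-3],"spin":0},{"gripper":20.6,"delta_pos":[-4.2,0,-3],"spin":0},{"gripper":20.6,"delta_pos":[-4.2,0,-3],"spin":0},{"gripper":20.6,"delta_pos":[-4.2,0,-3],"spin":0}]' 20
python3 fm.py 4 g7
python3 - <<'E'
from h import *
w=[]
for i in range(6): optics.get_image("top"); w.append(manip.get_state()['width'])
print(np.mean(w),np.std(w))
E
```

```text
clock: 10.1
position: [0.5848, 0.033, 0.0435]
ee_rot: [0.0, 0.104, 0.995, 0.0]
contact_force: [0.8, -1.1, 1.9]
width: 0.0202
t 10.3 P [0.5848 0.033  0.0435] rel u,v mm 10.99 0.12 z 43.49 F u,v,z 1.66 0.0 1.55 w 20.77
0.020705638328268952 0.0003162802935705433
```

View pics/g7.png

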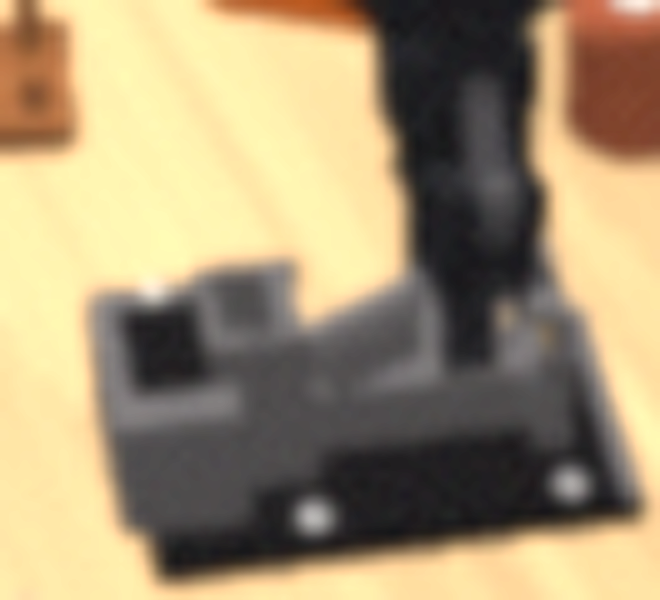

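```bash
python3 -m pendant '[{"gripper":20.6,"delta_pos":[1,0,0],"spin":0},{"gripper":20.6,"delta_pos":[2,0,0],"spin":0},{"gripper":20.6,"delta_pos":[3,0,0],"spin":0},{"gripper":20.6,"delta_pos":[3,0,0],"spin":0}]' 20
python3 fm.py 5 
python3 -m pendant '[{"gripper":20.6,"delta_pos":[1,0,0],"spin":0},{"gripper":20.6,"delta_pos":[2,0,0],"spin":0},{"gripper":20.6,"delta_pos":[3,0,0],"spin":0},{"gripper":20.6,"delta_pos":[3,0,0],"spin":0}]' 20
python3 fm.py 5 g8
```

```text
clock: 11.0
position: [0.5816, 0.0337, 0.0434]
ee_rot: [0.0, 0.104, 0.995, 0.0]
contact_force: [1.7, -0.4, 0.7]
width: 0.0205
t 11.25 P [0.5816 0.0337 0.0433] rel u,v mm 7.77 0.1 z 43.33 F u,v,z 2.04 -0.04 1.46 w 20.5
clock: 11.65
position: [0.5791, 0.0342, 0.0435]
ee_rot: [0.001, 0.104, 0.995, 0.0]
contact_force: [3.9, -1.1, 1.4]
width: 0.0209
t 11.9 P [0.5791 0.0342 0.0435] rel u,v mm 5.17 0.11 z 43.5 F u,v,z 4.18 -0.43 1.34 w 20.22
```

View pics/g8.png

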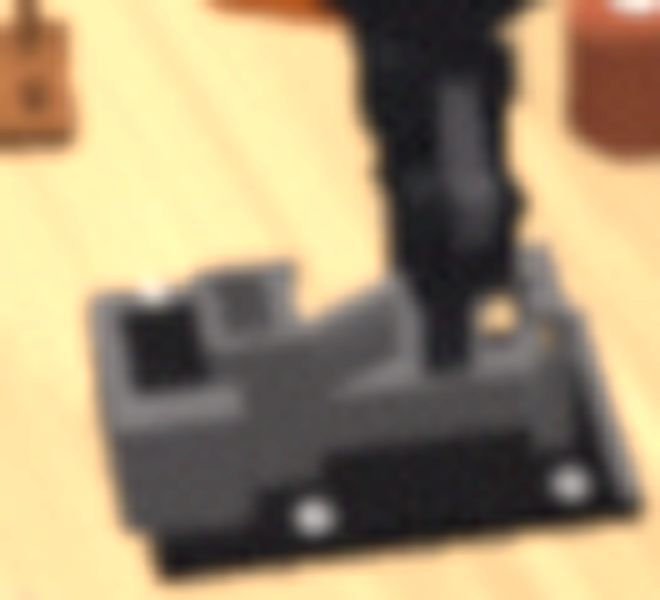

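```bash
python3 -m pendant '[{"gripper":20.4,"delta_pos":[1,0,0],"spin":0},{"gripper":20.4,"delta_pos":[2,0,0],"spin":0},{"gripper":20.4,"delta_pos":[3,0,0],"spin":0},{"gripper":20.4,"delta_pos":[4,0,0],"spin":0},{"gripper":20.4,"delta_pos":[4,0,0],"spin":0}]' 20
python3 fm.py 5 g9
```

```text
clock: 12.4
position: [0.5764, 0.0348, 0.0438]
ee_rot: [0.002, 0.104, 0.995, -0.0]
contact_force: [7.8, -1.8, 0.7]
width: 0.0208
t 12.65 P [0.5765 0.0348 0.0438] rel u,v mm 2.52 0.13 z 43.83 F u,v,z 6.45 -0.4 0.97 w 20.91
```

View pics/g9.png

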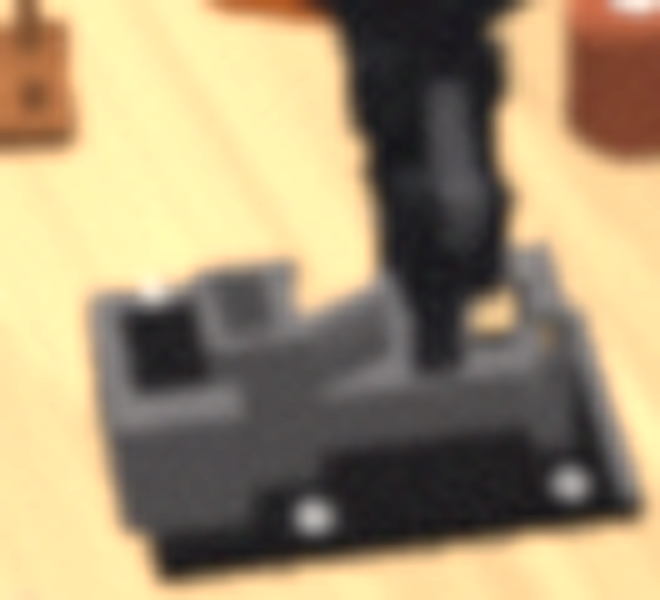

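```bash
python3 -m pendant '[{"gripper":20.2,"delta_pos":[1,0,0],"spin":0},{"gripper":20.2,"delta_pos":[2,0,0],"spin":0},{"gripper":20.2,"delta_pos":[2.7,0,0],"spin":0},{"gripper":20.2,"delta_pos":[2.7,0,0],"spin":0}]' 20
python3 fm.py 5 g10
```

```text
clock: 13.05
position: [0.5743, 0.0353, 0.0439]
ee_rot: [0.003, 0.104, 0.995, -0.0]
contact_force: [7.3, -1.9, 0.3]
width: 0.021
t 13.3 P [0.5743 0.0353 0.0439] rel u,v mm 0.32 0.14 z 43.91 F u,v,z 7.23 -0.36 0.98 w 20.5
```

```bash
python3 -m pendant '[{"gripper":20.2,"delta_pos":[0,0,1],"spin":0},{"gripper":20.2,"delta_pos":[0,0,2],"spin":0},{"gripper":20.2,"delta_pos":[0,0,3],"spin":0},{"gripper":20.2,"delta_pos":[0,0,4],"spin":0},{"gripper":20.2,"delta_pos":[0,0,4],"spin":0}]' 20
python3 fm.py 5 g11
```

```text
clock: 13.8
position: [0.5754, 0.0351, 0.041]
ee_rot: [0.004, 0.104, 0.995, -0.0]
contact_force: [6.7, -2.9, 6.8]
width: 0.0204
t 14.05 P [0.5754 0.0351 0.041 ] rel u,v mm 1.35 0.21 z 41.02 F u,v,z 7.29 -0.93 6.21 w 20.43
```

View pics/g11.png

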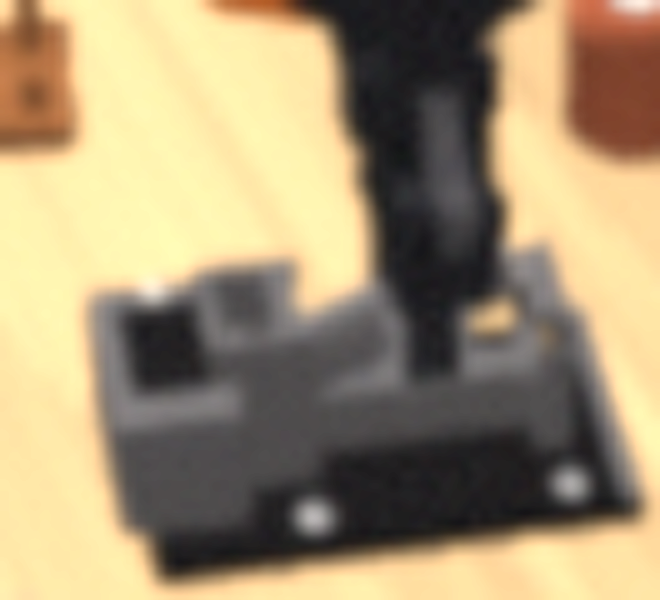

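```bash
python3 -m pendant '[{"gripper":20.2,"delta_pos":[0.3,0,1],"spin":0},{"gripper":20.2,"delta_pos":[0.6,0,2],"spin":0},{"gripper":20.2,"delta_pos":[0.8,0,3],"spin":0},{"gripper":20.2,"delta_pos":[0.8,0,3],"spin":0},{"gripper":20.2,"delta_pos":[0.8,0,3],"spin":0}]' 20
python3 fm.py 5 g12
```

```text
clock: 14.55
position: [0.5755, 0.0351, 0.0384]
ee_rot: [0.005, 0.104, 0.995, -0.0]
contact_force: [8.0, -2.4, 7.5]
width: 0.0205
t 14.8 P [0.5755 0.0351 0.0384] rel u,v mm 1.48 0.25 z 38.43 F u,v,z 8.57 -0.61 6.34 w 20.68
```

View pics/g12.png

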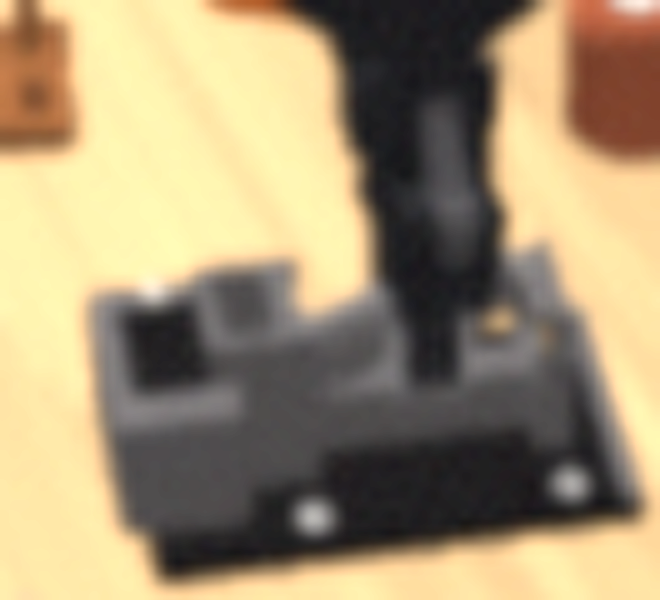

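```bash
python3 -m pendant '[{"gripper":20.2,"delta_pos":[0,0,1],"spin":0},{"gripper":20.2,"delta_pos":[0,0,2],"spin":0},{"gripper":20.2,"delta_pos":[0,0,3],"spin":0},{"gripper":20.2,"delta_pos":[0,0,3],"spin":0}]' 20
python3 fm.py 5 g13
```

```text
clock: 15.2
position: [0.5755, 0.0352, 0.0358]
ee_rot: [0.005, 0.104, 0.995, -0.0]
contact_force: [7.1, -3.1, 9.0]
width: 0.0206
t 15.45 P [0.5755 0.0352 0.0358] rel u,v mm 1.49 0.29 z 35.8 F u,v,z 7.33 -0.81 9.33 w 20.53
```

View pics/g13.png

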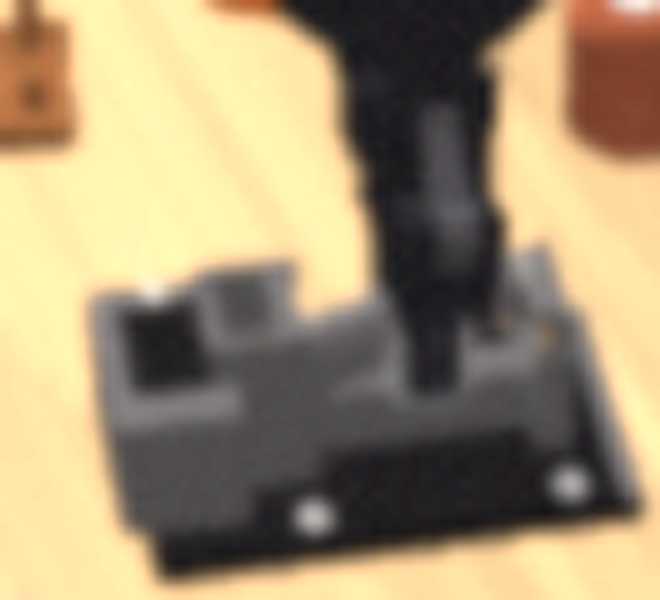

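```bash
python3 -m pendant '[{"gripper":20,"delta_pos":[0.7,0,0],"spin":0},{"gripper":20,"delta_pos":[1.4,0,0],"spin":0},{"gripper":20,"delta_pos":[1.8,0,0],"spin":0},{"gripper":20,"delta_pos":[1.8,0,0],"spin":0}]' 20
python3 fm.py 5 g14
```

```text
clock: 15.85
position: [0.5754, 0.0352, 0.036]
ee_rot: [0.006, 0.104, 0.995, -0.0]
contact_force: [10.9, -3.3, 7.7]
width: 0.0203
t 16.1 P [0.5754 0.0352 0.036 ] rel u,v mm 1.37 0.31 z 35.98 F u,v,z 10.49 -0.85 7.62 w 20.52
```

View pics/g14.png

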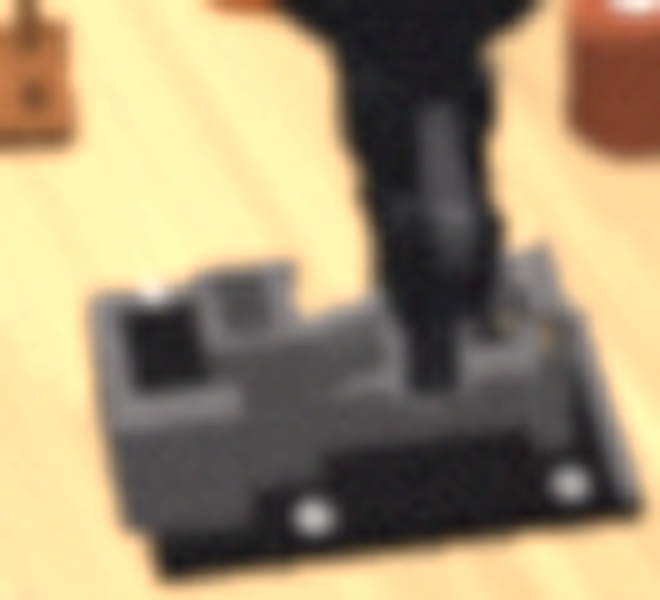

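```bash
python3 -m pendant '[{"gripper":20.2,"delta_pos":[-0.2,0,0.7],"spin":0},{"gripper":20.2,"delta_pos":[-0.4,0,1.4],"spin":0},{"gripper":20.2,"delta_pos":[-0.5,0,2.1],"spin":0},{"gripper":20.2,"delta_pos":[-0.5,0,2.5],"spin":0}]' 20
python3 fm.py 4 g15
```

```text
clock: 16.5
position: [0.5756, 0.0352, 0.0351]
ee_rot: [0.006, 0.104, 0.995, -0.0]
contact_force: [5.8, -2.7, 16.2]
width: 0.0206
t 16.7 P [0.5755 0.0352 0.0351] rel u,v mm 1.5 0.34 z 35.1 F u,v,z 6.64 -1.64 18.88 w 20.18
```

View pics/g15.png

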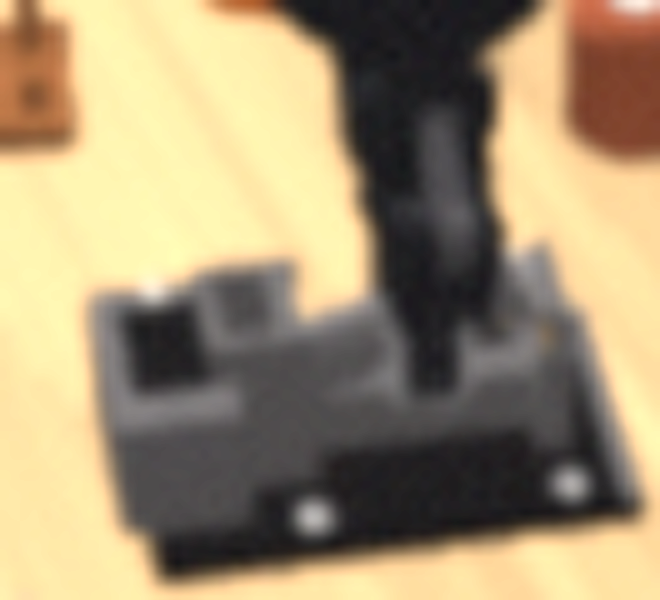

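```bash
python3 -m pendant '[{"gripper":20.2,"delta_pos":[0.5,0,-1.5],"spin":0},{"gripper":20.2,"delta_pos":[0.5,0,-2],"spin":0},{"gripper":20.2,"delta_pos":[0.5,0,-2],"spin":0}]' 20
python3 fm.py 4 g16
```

```text
clock: 17.0
position: [0.5753, 0.0353, 0.0355]
ee_rot: [0.006, 0.104, 0.995, -0.0]
contact_force: [9.2, -2.9, 7.9]
width: 0.0202
t 17.2 P [0.5753 0.0353 0.0355] rel u,v mm 1.23 0.35 z 35.52 F u,v,z 9.85 -1.18 7.93 w 20.2
```

```bash
python3 - <<'E'
from h import *
im=optics.get_image("side")
c=cv2.resize(im[168:202,290:334],None,fx=18,fy=18,interpolation=cv2.INTER_LANCZOS4)
c=cv2.convertScaleAbs(c,alpha=2.6)
for i in range(0,44,5): cv2.putText(c,str(290+i),(int((i+.5)*18)-9,10),0,.35,(0,0,255))
for i in range(0,34,5): cv2.putText(c,str(168+i),(0,int((i+.5)*18)+4),0,.35,(0,0,255))
cv2.imwrite("pics/g17.png",c)
E
```

```text
(no output)
```

View pics/g17.png

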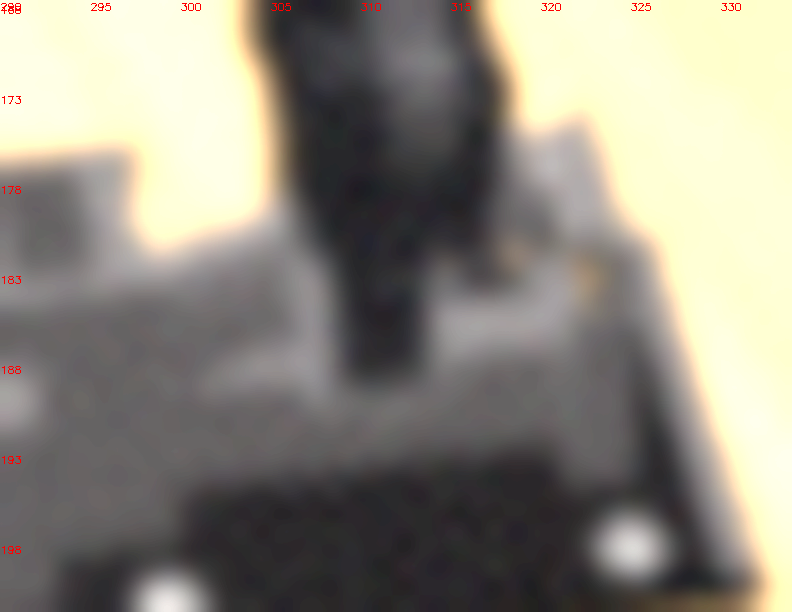

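```bash
python3 - <<'E'
from h import *
a=np.radians(12);u=np.array([np.cos(a),-np.sin(a),0]);v=np.array([np.sin(a),np.cos(a),0]);O=np.array([.574,.0352,0])
W=lambda x,y,z:O+(x*u+y*v)/1e3+np.array([0,0,z/1e3])
p=lambda *k:proj("side",W(*k)).round(1)
print("lip top front y-15,15",p(29.5,-15,58.5),p(29.5,15,58.5),"lip under",p(29.5,-15,54.5))
print("bridge top front",p(-33,-16,63),p(-33,16,63),"rib edge",p(-30,-6,32),p(29,-6,32))
for s in(8,9.5,11):
  for th in(8,12,16):
    t=np.radians(th);C=np.array([-32-s+35*np.cos(t)-10.5*np.sin(t)+10.5*np.tan(t),32+10.5*np.cos(t)+35*np.sin(t)])
    d=np.array([np.cos(t),np.sin(t)]);n=np.array([-d[1],d[0]])
    q=lambda l,r:(lambda z:p(z[0],0,z[1]))(C+d*l+n*r)
    print(s,th,"C",C.round(1),"axis slope px",q(-25,0),q(33,0),"top",q(-20,10.5),q(33,10.5),"bot end",q(33,-10.5),"nub",q(35,0),"cornerxz",(C+33*d-10.5*n).round(1),"nub corner",(C+35*d-4*n).round(1))
E
```

```text
lip top front y-15,15 [320.6 182. ] [318.4 175. ] lip under [320.6 183.2]
bridge top front [297.3 183.9] [295.4 176.3] rib edge [298.2 190.1] [319.7 187.4]
8 8 C [-5.3 47.3] axis slope px [297.6 185.4] [318.7 180.5] top [298.8 182.1] [318.1 177.6] bot end [319.2 183.3] nub [319.4 180.3] cornerxz [28.8 41.5] nub corner [29.9 48.2]
8 12 C [-5.7 49.5] axis slope px [297.6 185.2] [318.4 179.2] top [298.5 181.9] [317.6 176.4] bot end [319.2 182. ] nub [319.1 179. ] cornerxz [28.7 46.1] nub corner [29.4 52.9]
8 16 C [-6.2 51.7] axis slope px [297.6 185.1] [318. 178.] top [298.2 181.8] [316.9 175.2] bot end [319.  180.7] nub [318.7 177.7] cornerxz [28.4 50.7] nub corner [28.5 57.5]
9.5 8 C [-6.8 47.3] axis slope px [297.1 185.5] [318.1 180.5] top [298.3 182.1] [317.6 177.6] bot end [318.6 183.4] nub [318.8 180.4] cornerxz [27.3 41.5] nub corner [28.4 48.2]
9.5 12 C [-7.2 49.5] axis slope px [297.1 185.3] [317.8 179.3] top [297.9 182. ] [317.  176.4] bot end [318.6 182.1] nub [318.5 179.1] cornerxz [27.2 46.1] nub corner [27.9 52.9]
9.5 16 C [-7.7 51.7] axis slope px [297.  185.2] [317.4 178.1] top [297.6 181.8] [316.4 175.3] bot end [318.5 180.8] nub [318.1 177.8] cornerxz [26.9 50.7] nub corner [27.  57.5]
11 8 C [-8.3 47.3] axis slope px [296.5 185.5] [317.6 180.6] top [297.7 182.2] [317.  177.7] bot end [318.1 183.5] nub [318.3 180.4] cornerxz [25.8 41.5] nub corner [26.9 48.2]
11 12 C [-8.7 49.5] axis slope px [296.5 185.4] [317.3 179.3] top [297.4 182. ] [316.5 176.5] bot end [318.1 182.2] nub [318.  179.1] cornerxz [25.7 46.1] nub corner [26.4 52.9]
11 16 C [-9.2 51.7] axis slope px [296.5 185.2] [316.9 178.1] top [297.  181.9] [315.8 175.3] bot end [317.9 180.9] nub [317.6 177.9] cornerxz [25.4 50.7] nub corner [25.5 57.5]
```

```bash
python3 - <<'E'
from h import *
im=np.mean([cv2.cvtColor(optics.get_image("side"),6).astype(float) for _ in range(4)],0)
a=np.radians(12);u=np.array([np.cos(a),-np.sin(a),0]);v=np.array([np.sin(a),np.cos(a),0]);O=np.array([.574,.0352,0])
xs=[];ys=[]
for c in range(297,307):
    col=im[170:190,c]; g=-np.gradient(col); k=int(np.argmax(g)); 
    if 0<k<19:
        y0,y1,y2=g[k-1:k+2]; k=k+.5*(y0-y2)/(y0-2*y1+y2)
    print(c,round(170+k,2),round(g.max(),1)); xs.append(c);ys.append(170+k)
def sil(th,s,c,lift=0):
    t=np.radians(th);C=np.array([-32-s+35*np.cos(t)-10.5*np.sin(t)+10.5*np.tan(t),32+lift+10.5*np.cos(t)+35*np.sin(t)])
    best={}
    for l in np.arange(-34,34,.25):
        for f in np.arange(40,160,3):
            P=O+((C[0]+l*np.cos(t)-10.5*np.sin(np.radians(f))*np.sin(t))*u+10.5*np.cos(np.radians(f))*v)/1e3
            P[2]=(C[1]+l*np.sin(t)+10.5*np.sin(np.radians(f))*np.cos(t))/1e3
            q=proj("side",P);k=round(q[0])
            if abs(q[0]-k)<.3: best[k]=min(best.get(k,999),q[1])
    return [round(best.get(x,np.nan),1) for x in c]
for th in(8,12,16,20):print(th,sil(th,9.5,xs))
E
```

```text
297 175.25 13.9
298 181.55 16.8
299 181.4 18.6
300 180.97 19.0
301 180.41 19.0
302 180.11 21.0
303 179.97 20.9
304 180.14 14.6
305 189 8.0
306 189 8.0Traceback (most recent call last):
  File "<stdin>", line 20, in <module>
  File "<stdin>", line 17, in sil
  File "h.py", line 12, in proj
    f,cx,cy,o,M=cam(n); v=M.T@(np.array(P)-o); return np.array([cx+f*v[0]/v[2],cy+f*v[1]/v[2]])
                ~~~^^^
  File "h.py", line 5, in cam
    c=optics.camera_model(n); f=200/np.tan(np.radians(c['fovy'])/2)
ValueError: time passes only in moves, steps and waits
```

```bash
python3 -m pendant '[{"gripper":20,"delta_pos":[0,0,-1],"spin":0},{"gripper":20,"delta_pos":[0,0,-2],"spin":0},{"gripper":20,"delta_pos":[0,0,-3],"spin":0},{"gripper":20,"delta_pos":[0,0,-3],"spin":0}]' 20
python3 fm.py 5 g18
```

```text
clock: 17.85
position: [0.5724, 0.0358, 0.0365]
ee_rot: [0.003, 0.105, 0.995, 0.0]
contact_force: [8.5, -2.4, 0.3]
width: 0.0203
t 18.1 P [0.5724 0.0358 0.0364] rel u,v mm -1.7 0.29 z 36.45 F u,v,z 8.54 -0.14 0.03 w 20.2
```

```bash
python3 -m pendant '[{"gripper":20,"delta_pos":[0.8,0,0],"spin":0},{"gripper":20,"delta_pos":[1.6,0,0],"spin":0},{"gripper":20,"delta_pos":[1.6,0,0],"spin":0}]' 20
python3 fm.py 5 g19
```

```text
clock: 18.4
position: [0.5712, 0.0361, 0.0365]
ee_rot: [0.004, 0.104, 0.995, -0.0]
contact_force: [9.0, -0.0, -0.4]
width: 0.0198
t 18.65 P [0.5712 0.0361 0.0365] rel u,v mm -2.88 0.31 z 36.54 F u,v,z 8.64 0.13 -0.07 w 20.49
```

View pics/g19.png

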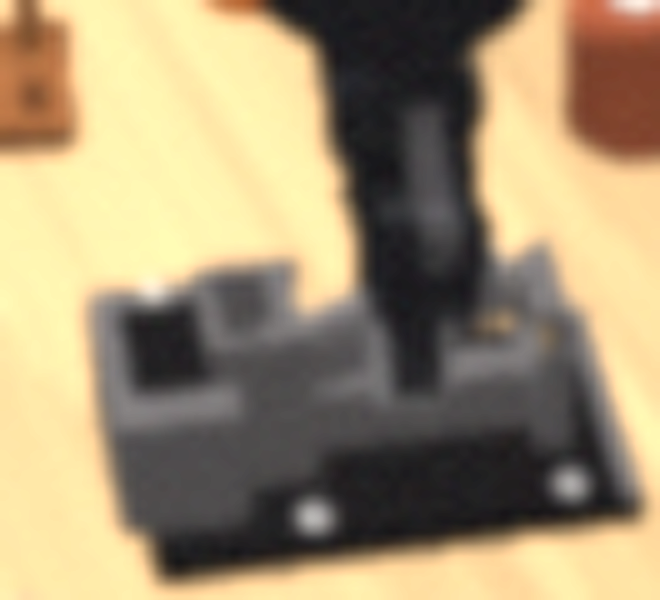

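```bash
python3 -m pendant '[{"gripper":15,"delta_pos":[0,0,0],"spin":0},{"gripper":15,"delta_pos":[0.5,0,0],"spin":0},{"gripper":15,"delta_pos":[1.2,0,0],"spin":0},{"gripper":15,"delta_pos":[1.2,0,0],"spin":0}]' 20
python3 fm.py 6 g20
```

```text
clock: 19.05
position: [0.5705, 0.0362, 0.0366]
ee_rot: [0.004, 0.104, 0.995, -0.0]
contact_force: [7.8, -2.1, -0.8]
width: 0.0203
t 19.35 P [0.5705 0.0363 0.0366] rel u,v mm -3.64 0.3 z 36.61 F u,v,z 9.09 -0.3 -0.57 w 20.23
```

```bash
python3 -m pendant '[{"gripper":15,"delta_pos":[0.5,0,0],"spin":0},{"gripper":15,"delta_pos":[1,0,0],"spin":0},{"gripper":15,"delta_pos":[1,0,1],"spin":0},{"gripper":15,"delta_pos":[1,0,2],"spin":0},{"gripper":15,"delta_pos":[1,0,2],"spin":0}]' 20
python3 fm.py 5 g21
```

```text
clock: 19.85
position: [0.5706, 0.0363, 0.0356]
ee_rot: [0.005, 0.104, 0.995, -0.0]
contact_force: [9.7, -3.1, 5.2]
width: 0.0208
t 20.1 P [0.5705 0.0363 0.0356] rel u,v mm -3.61 0.33 z 35.64 F u,v,z 9.43 -0.75 4.47 w 20.14
```

View pics/g21.png

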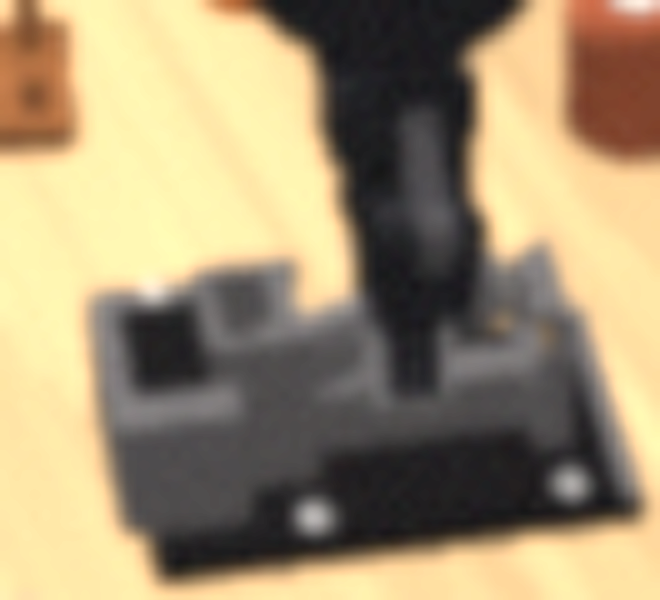

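```bash
python3 -m pendant '[{"gripper":15,"delta_pos":[0.2,0,0.7],"spin":0},{"gripper":15,"delta_pos":[0.3,0,1.4],"spin":0},{"gripper":15,"delta_pos":[0.4,0,2],"spin":0},{"gripper":15,"delta_pos":[0.4,0,2],"spin":0}]' 20
python3 fm.py 4 g22
```

```text
clock: 20.5
position: [0.5708, 0.0362, 0.0342]
ee_rot: [0.006, 0.104, 0.995, -0.0]
contact_force: [9.2, -2.7, 6.3]
width: 0.0203
t 20.7 P [0.5708 0.0362 0.0342] rel u,v mm -3.33 0.33 z 34.22 F u,v,z 10.2 -0.75 7.15 w 20.25
```

```bash
python3 -m pendant '[{"gripper":15,"delta_pos":[0,0,0.7],"spin":0},{"gripper":15,"delta_pos":[0,0,1.4],"spin":0},{"gripper":15,"delta_pos":[0,0,2],"spin":0},{"gripper":15,"delta_pos":[0,0,2],"spin":0}]' 20
python3 fm.py 4 g23
```

```text
clock: 21.1
position: [0.5709, 0.0362, 0.0323]
ee_rot: [0.006, 0.104, 0.995, -0.0]
contact_force: [9.4, -3.2, 7.5]
width: 0.0206
t 21.3 P [0.5709 0.0362 0.0323] rel u,v mm -3.23 0.33 z 32.28 F u,v,z 9.95 -1.28 7.17 w 20.3
```

View pics/g23.png

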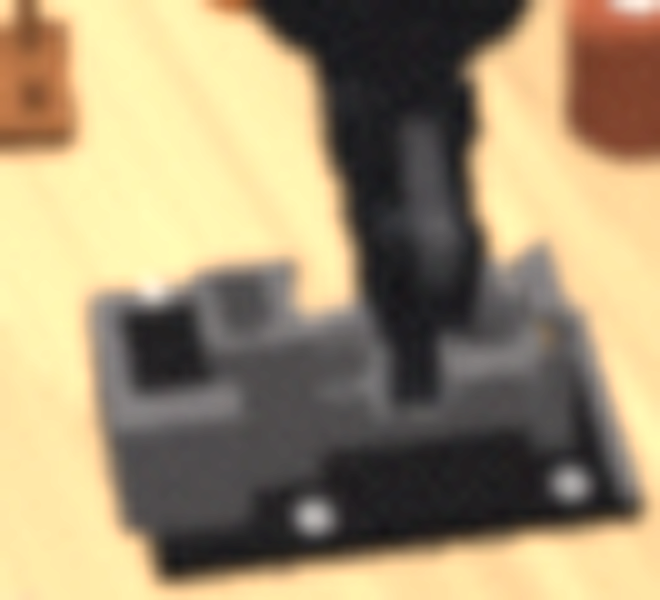

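```bash
python3 -m pendant '[{"gripper":15,"delta_pos":[-0.1,0,0.8],"spin":0},{"gripper":15,"delta_pos":[-0.2,0,1.6],"spin":0},{"gripper":15,"delta_pos":[-0.3,0,2.4],"spin":0},{"gripper":15,"delta_pos":[-0.3,0,2.4],"spin":0}]' 20
python3 fm.py 3 g24
python3 -m pendant '[{"gripper":15,"delta_pos":[-0.1,0,0.8],"spin":0},{"gripper":15,"delta_pos":[-0.1,0,1.5],"spin":0},{"gripper":15,"delta_pos":[-0.1,0,1.5],"spin":0}]' 20
python3 fm.py 4 g25
```

```text
clock: 21.7
position: [0.5709, 0.0362, 0.0296]
ee_rot: [0.005, 0.104, 0.995, -0.0]
contact_force: [9.1, -3.0, 6.1]
width: 0.0202
t 21.85 P [0.5709 0.0362 0.0296] rel u,v mm -3.26 0.34 z 29.63 F u,v,z 9.45 -0.66 6.15 w 20.16
clock: 22.15
position: [0.571, 0.0362, 0.0281]
ee_rot: [0.006, 0.104, 0.995, -0.0]
contact_force: [8.8, -3.3, 6.9]
width: 0.0204
t 22.35 P [0.5709 0.0362 0.0281] rel u,v mm -3.21 0.36 z 28.14 F u,v,z 9.62 -0.61 6.47 w 20.67
```

View pics/g25.png

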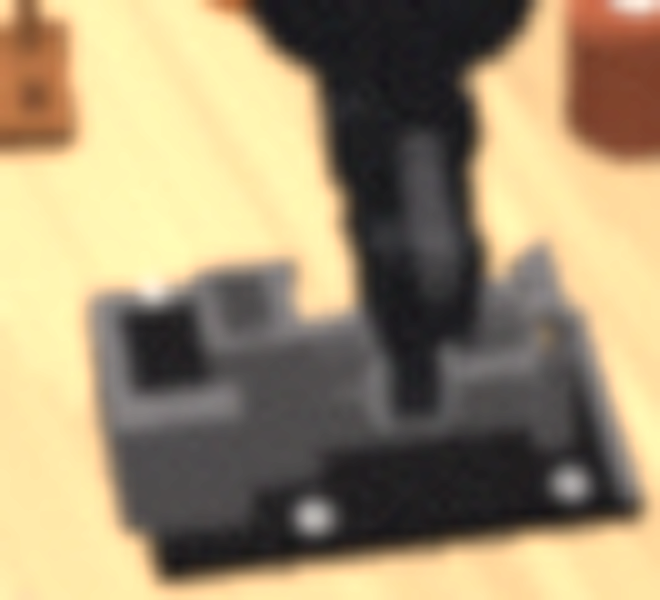

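```bash
python3 -m pendant '[{"gripper":15,"delta_pos":[0,0,0.8],"spin":0},{"gripper":15,"delta_pos":[0,0,1.5],"spin":0},{"gripper":15,"delta_pos":[0,0,1.5],"spin":0}]' 20
python3 fm.py 3 g26
python3 -m pendant '[{"gripper":15,"delta_pos":[0,0,0.5],"spin":0},{"gripper":15,"delta_pos":[0,0,1],"spin":0},{"gripper":15,"delta_pos":[0,0,1],"spin":0}]' 20
python3 fm.py 4 g27
```

```text
clock: 22.65
position: [0.571, 0.0362, 0.0266]
ee_rot: [0.005, 0.104, 0.995, -0.0]
contact_force: [8.9, -2.0, 5.5]
width: 0.0202
t 22.8 P [0.571  0.0362 0.0266] rel u,v mm -3.2 0.38 z 26.57 F u,v,z 10.03 -0.67 6.14 w 20.01
clock: 23.1
position: [0.5709, 0.0363, 0.0256]
ee_rot: [0.005, 0.104, 0.995, -0.0]
contact_force: [9.9, -3.2, 5.4]
width: 0.0201
t 23.3 P [0.5709 0.0363 0.0256] rel u,v mm -3.26 0.4 z 25.59 F u,v,z 9.77 -1.17 6.18 w 20.2
```

View pics/g27.png

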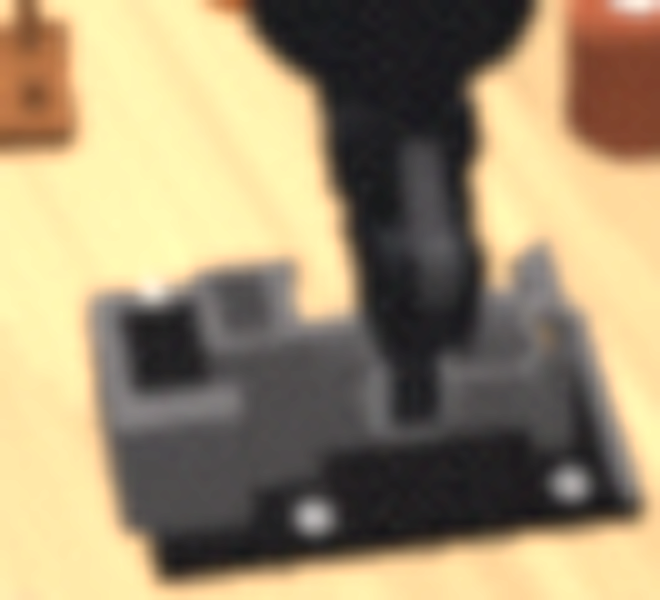

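```bash
python3 -m pendant '[{"gripper":15,"delta_pos":[0,0,0.5],"spin":0},{"gripper":15,"delta_pos":[0,0,1],"spin":0},{"gripper":15,"delta_pos":[0,0,1],"spin":0}]' 20
python3 fm.py 3 g28
python3 -m pendant '[{"gripper":15,"delta_pos":[0,0,0.5],"spin":0},{"gripper":15,"delta_pos":[0,0,1],"spin":0},{"gripper":15,"delta_pos":[0,0,1],"spin":0}]' 20
python3 fm.py 4 g29
```

```text
clock: 23.6
position: [0.5708, 0.0362, 0.0246]
ee_rot: [0.005, 0.104, 0.995, -0.0]
contact_force: [8.9, -2.5, 7.4]
width: 0.0203
t 23.75 P [0.5708 0.0362 0.0246] rel u,v mm -3.36 0.34 z 24.6 F u,v,z 9.26 -0.85 6.63 w 20.42
clock: 24.05
position: [0.5707, 0.0363, 0.0238]
ee_rot: [0.005, 0.104, 0.995, -0.0]
contact_force: [9.0, -2.2, 7.4]
width: 0.0203
t 24.25 P [0.5707 0.0363 0.0238] rel u,v mm -3.41 0.39 z 23.8 F u,v,z 9.04 -0.46 8.05 w 20.24
```

View pics/g29.png

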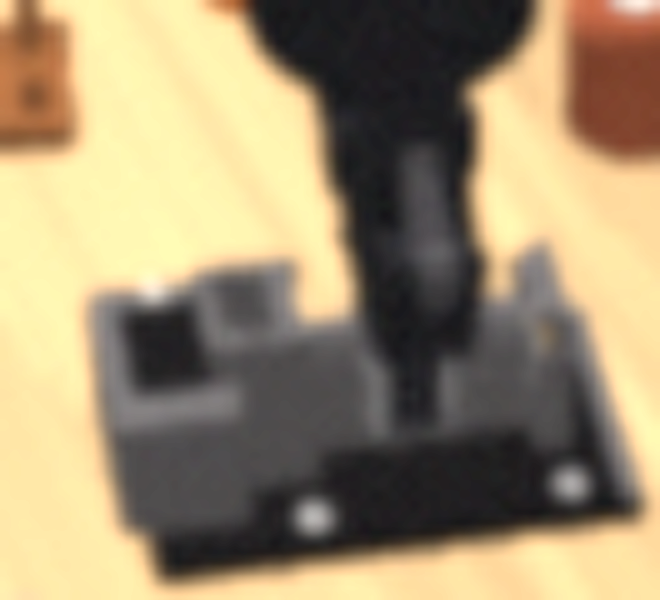

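```bash
python3 -m pendant '[{"gripper":15,"delta_pos":[0,0,0.5],"spin":0},{"gripper":15,"delta_pos":[0,0,1],"spin":0},{"gripper":15,"delta_pos":[0,0,1],"spin":0}]' 20
python3 fm.py 4 g30
python3 - <<'E'
from h import *
im=np.mean([cv2.cvtColor(optics.get_image("side"),6).astype(float) for _ in range(4)],0)
for r in (list(range(297,304)),list(range(313,320))):
    o=[]
    for c in r:
        g=-np.gradient(im[168:186,c]); k=int(np.argmax(g)); 
        if 0<k<17: y0,y1,y2=g[k-1:k+2]; k=k+.5*(y0-y2)/(y0-2*y1+y2)
        o.append((c,round(float(168+k),2),round(float(g.max()),0)))
    print(o)
E
```

```text
clock: 24.55
position: [0.5708, 0.0363, 0.0237]
ee_rot: [0.006, 0.104, 0.995, -0.0]
contact_force: [6.3, -2.2, 14.6]
width: 0.0205
t 24.75 P [0.5708 0.0363 0.0237] rel u,v mm -3.36 0.43 z 23.71 F u,v,z 7.26 -0.84 13.35 w 20.26
[(297, 175.27, 14.0), (298, 182.03, 20.0), (299, 181.87, 24.0), (300, 181.73, 23.0), (301, 181.53, 21.0), (302, 181.4, 18.0), (303, 181.43, 7.0)]
[(313, 179.0, 4.0), (314, 170.1, 4.0), (315, 174.54, 14.0), (316, 174.56, 16.0), (317, 179.4, 14.0), (318, 179.4, 15.0), (319, 174.96, 19.0)]
```

```bash
python3 -m pendant '[{"gripper":15,"delta_pos":[0,0,-0.8],"spin":0},{"gripper":15,"delta_pos":[-1,0,-0.8],"spin":0},{"gripper":15,"delta_pos":[-2,0,-0.8],"spin":0},{"gripper":15,"delta_pos":[-3,0,-0.8],"spin":0},{"gripper":15,"delta_pos":[-3,0,-0.8],"spin":0}]' 20
python3 fm.py 4 g31
python3 -m pendant '[{"gripper":15,"delta_pos":[-1,0,0],"spin":0},{"gripper":15,"delta_pos":[-2,0,0],"spin":0},{"gripper":15,"delta_pos":[-3,0,0],"spin":0},{"gripper":15,"delta_pos":[-3,0,0],"spin":0}]' 20
python3 fm.py 4 g32
```

```text
clock: 25.45
position: [0.5708, 0.0363, 0.0237]
ee_rot: [0.002, 0.104, 0.995, 0.0]
contact_force: [4.0, -1.2, 14.0]
width: 0.0205
t 25.65 P [0.5708 0.0363 0.0237] rel u,v mm -3.4 0.42 z 23.72 F u,v,z 3.23 -0.22 13.53 w 20.22
clock: 26.05
position: [0.5707, 0.0363, 0.0236]
ee_rot: [-0.001, 0.104, 0.995, 0.0]
contact_force: [-2.1, 0.2, 18.6]
width: 0.02
t 26.25 P [0.5707 0.0363 0.0236] rel u,v mm -3.45 0.4 z 23.64 F u,v,z -1.62 0.07 18.45 w 20.05
```

View pics/g32.png

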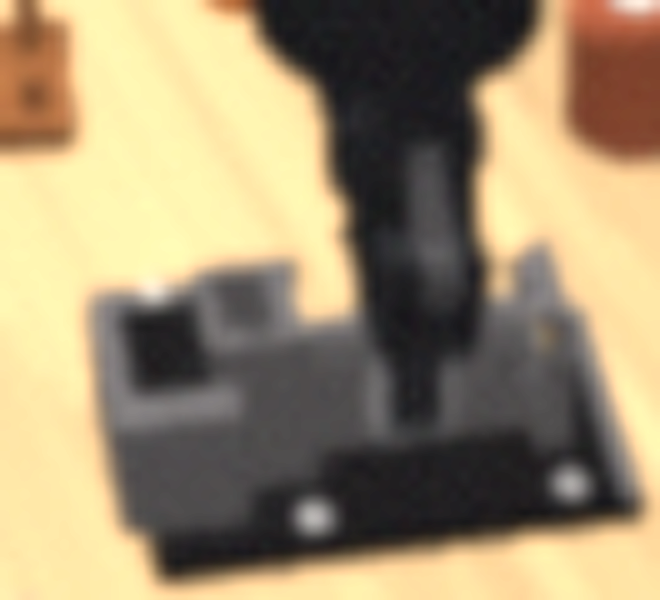

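```bash
python3 -m pendant '[{"gripper":15,"delta_pos":[0,0,-1],"spin":0},{"gripper":15,"delta_pos":[0,0,-2],"spin":0},{"gripper":15,"delta_pos":[0,0,-2],"spin":0}]' 20
python3 fm.py 4 g33
```

```text
clock: 26.55
position: [0.5714, 0.036, 0.0238]
ee_rot: [-0.0, 0.105, 0.995, 0.0]
contact_force: [2.8, -0.1, 8.4]
width: 0.0201
t 26.75 P [0.5714 0.036  0.0238] rel u,v mm -2.68 0.3 z 23.79 F u,v,z 2.29 0.06 7.02 w 20.21
```

```bash
python3 -m pendant '[{"gripper":15,"delta_pos":[0,0,-0.6],"spin":0},{"gripper":15,"delta_pos":[0,0,-1.0],"spin":0},{"gripper":15,"delta_pos":[0,0,-1.0],"spin":0}]' 20
python3 fm.py 4 g34
```

```text
clock: 27.05
position: [0.5717, 0.0359, 0.024]
ee_rot: [-0.0, 0.105, 0.995, 0.0]
contact_force: [4.1, 0.2, 1.9]
width: 0.0206
t 27.25 P [0.5717 0.0359 0.024 ] rel u,v mm -2.41 0.21 z 23.99 F u,v,z 4.09 1.09 1.62 w 20.43
```

View pics/g34.png

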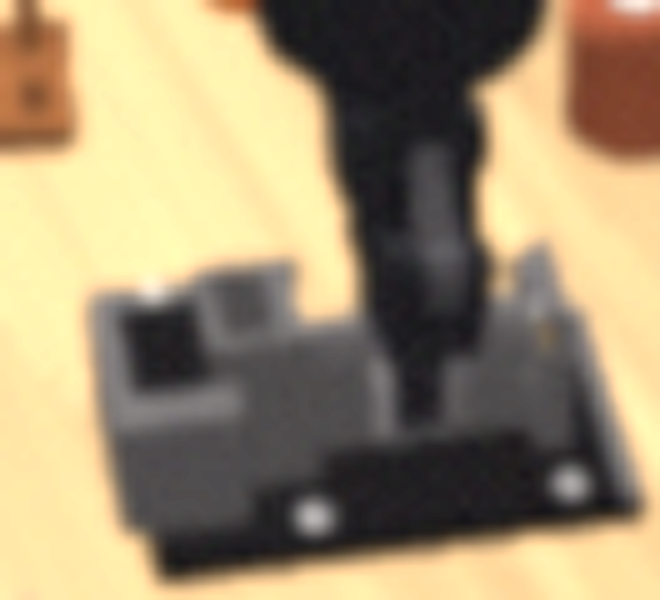

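```bash
python3 -m pendant '[{"gripper":15,"delta_pos":[-1,0,-0.5],"spin":0},{"gripper":15,"delta_pos":[-2,0,-1],"spin":0},{"gripper":15,"delta_pos":[-3,0,-1.3],"spin":0},{"gripper":15,"delta_pos":[-3,0,-1.3],"spin":0}]' 20
python3 fm.py 4 g35
```

```text
clock: 27.65
position: [0.5738, 0.0352, 0.0249]
ee_rot: [-0.001, 0.105, 0.995, 0.0]
contact_force: [3.4, -0.0, -3.7]
width: 0.0204
t 27.85 P [0.5738 0.0352 0.025 ] rel u,v mm -0.17 0.0 z 24.97 F u,v,z 3.0 1.43 -4.03 w 20.56
```

View pics/g35.png

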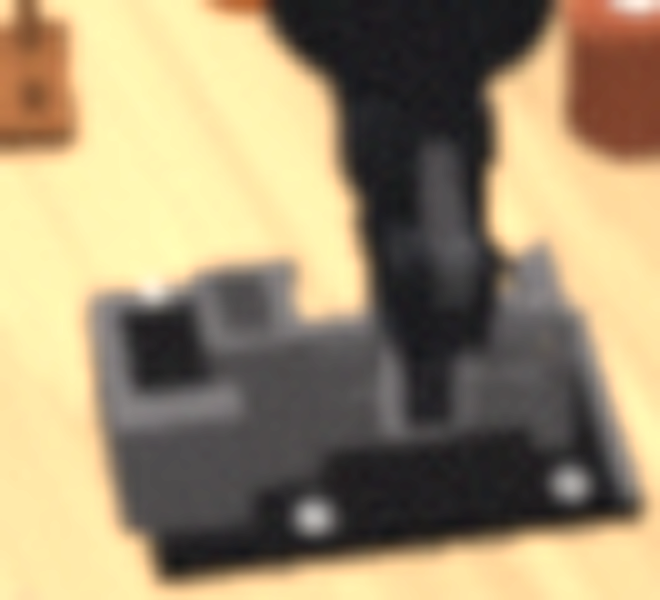

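```bash
python3 -m pendant '[{"gripper":15,"delta_pos":[0,0,0.7],"spin":0},{"gripper":15,"delta_pos":[-1,0,0.7],"spin":0},{"gripper":15,"delta_pos":[-2,0,0.6],"spin":0},{"gripper":15,"delta_pos":[-3,0,0.6],"spin":0},{"gripper":15,"delta_pos":[-3,0,0.6],"spin":0}]' 20
python3 fm.py 4 g36
```

```text
clock: 28.35
position: [0.5744, 0.0351, 0.0247]
ee_rot: [-0.003, 0.104, 0.995, 0.0]
contact_force: [-5.8, 2.0, 2.7]
width: 0.0202
t 28.55 P [0.5744 0.0351 0.0247] rel u,v mm 0.43 -0.02 z 24.68 F u,v,z -4.8 0.93 3.11 w 20.22
```

View pics/g36.png

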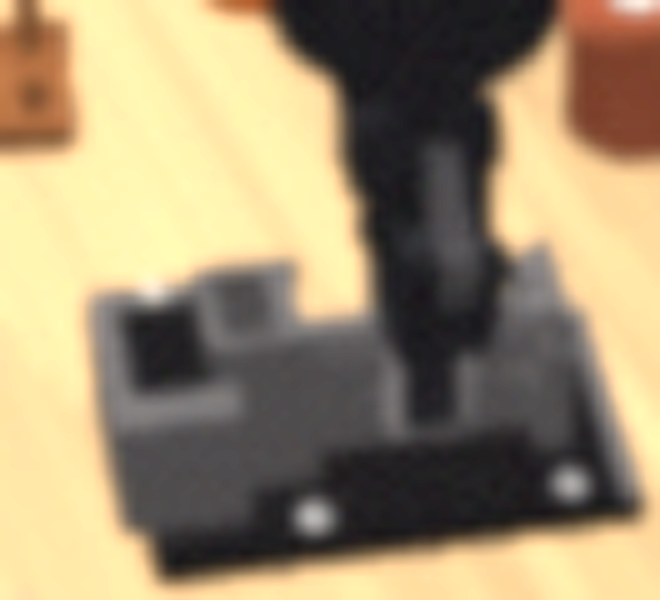

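```bash
python3 -m pendant '[{"gripper":15,"delta_pos":[1.5,0,0],"spin":0},{"gripper":15,"delta_pos":[3.5,0,0.3],"spin":0},{"gripper":15,"delta_pos":[3.5,0,1],"spin":0},{"gripper":15,"delta_pos":[3.5,0,1.5],"spin":0},{"gripper":15,"delta_pos":[3.5,0,1.5],"spin":0}]' 20
python3 fm.py 4 g37
```

```text
clock: 29.05
position: [0.5745, 0.0351, 0.0243]
ee_rot: [0.001, 0.104, 0.995, -0.0]
contact_force: [-2.4, 0.4, 6.4]
width: 0.0202
t 29.25 P [0.5745 0.0351 0.0243] rel u,v mm 0.5 0.01 z 24.29 F u,v,z -2.59 -0.13 6.6 w 20.14
```

View pics/g37.png

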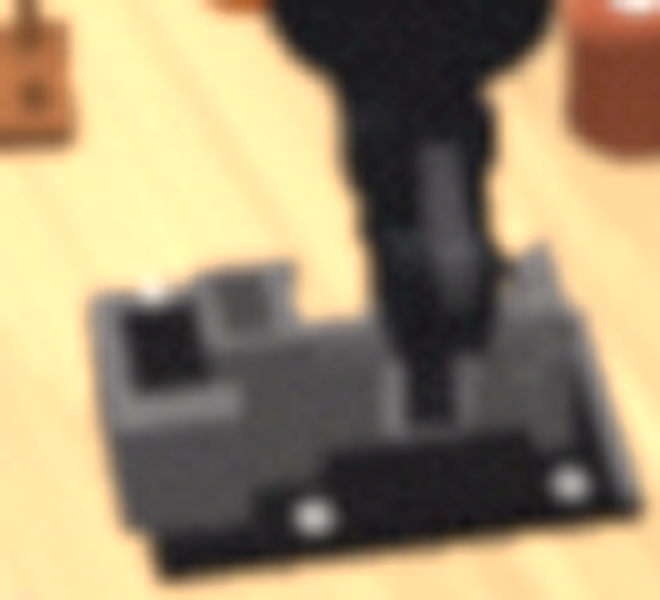

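```bash
python3 -m pendant '[{"gripper":20.4,"delta_pos":[0,0,0],"spin":0},{"gripper":20.8,"delta_pos":[0,0,0],"spin":0},{"gripper":21.2,"delta_pos":[0,0,0],"spin":0},{"gripper":22,"delta_pos":[0,0,0],"spin":0},{"gripper":23,"delta_pos":[0,0,0],"spin":0},{"gripper":24,"delta_pos":[0,0,0],"spin":0}]' 20
python3 fm.py 4 g38
```

```text
clock: 29.85
position: [0.5742, 0.0352, 0.0232]
ee_rot: [0.0, 0.104, 0.995, -0.0]
contact_force: [0.7, -0.3, -0.9]
width: 0.0239
t 30.05 P [0.5741 0.0352 0.0233] rel u,v mm 0.09 0.06 z 23.27 F u,v,z 0.15 -0.08 -0.28 w 24.64
```

View pics/g38.png

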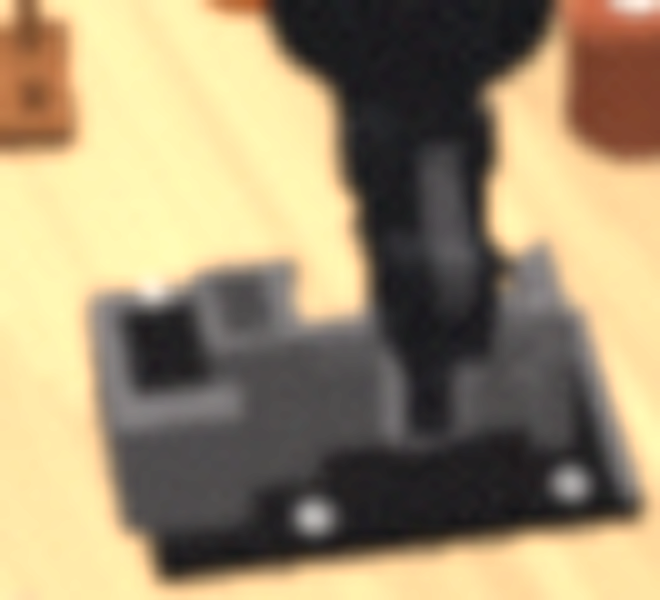

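```bash
python3 -m pendant '[{"gripper":34,"delta_pos":[0,0,0],"spin":0},{"gripper":34,"delta_pos":[0,0,0],"spin":0},{"gripper":34,"delta_pos":[0,0,-5],"spin":0},{"gripper":34,"delta_pos":[0,0,-20],"spin":0},{"gripper":34,"delta_pos":[0,0,-60],"spin":0},{"gripper":34,"delta_pos":[0,0,-100],"spin":0},{"gripper":34,"delta_pos":[20,20,-130],"spin":0},{"gripper":34,"delta_pos":[50,60,-140],"spin":0},{"gripper":34,"delta_pos":[80,100,-140],"spin":0},{"gripper":34,"delta_pos":[100,130,-140],"spin":0},{"gripper":34,"delta_pos":[100,160,-140],"spin":0},{"gripper":34,"delta_pos":[100,190,-140],"spin":0},{"gripper":34,"delta_pos":[100,190,-140],"spin":0},{"gripper":34,"delta_pos":[100,190,-140],"spin":0}]' 20
python3 - <<'E'
from h import *
t=optics.get_image("top");s=optics.get_image("side");st()
f=lambda im,x,y,w,h,k:cv2.resize(im[y:y+h,x:x+w],None,fx=k,fy=k,interpolation=cv2.INTER_CUBIC)
cv2.imwrite("pics/k1.png",cv2.convertScaleAbs(np.hstack([f(t,264,180,54,66,7.5),f(s,272,166,60,66,6.5*7.5/6.5)[:, :400]]),alpha=2.4))
cv2.imwrite("pics/k2.png",cv2.convertScaleAbs(f(s,268,166,68,46,11),alpha=2.4))
cv2.imwrite("pics/k3.png",t);cv2.imwrite("pics/k4.png",s)
g=cv2.cvtColor(s,6).astype(float)
for c in range(297,320,2):
    q=-np.gradient(g[168:190,c]);k=int(np.argmax(q[:18]));print(c,168+k,q.max().round(0),end='; ')
E
```

```text
clock: 31.45
position: [0.5154, 0.2422, 0.1635]
ee_rot: [-0.0, 0.104, 0.995, -0.0]
contact_force: [0.1, 0.4, -0.2]
width: 0.0339
31.55 [0.5153 0.241  0.1634] [ 0.47 -1.13  0.29] [-0.005 -0.013 -0.044] 34.16
297 175 14.0; 299 182 24.0; 301 182 22.0; 303 181 24.0; 305 181 24.0; 307 181 24.0; 309 180 20.0; 311 180 20.0; 313 180 20.0; 315 180 20.0; 317 179 18.0; 319 175 18.0;
```

View pics/k1.png

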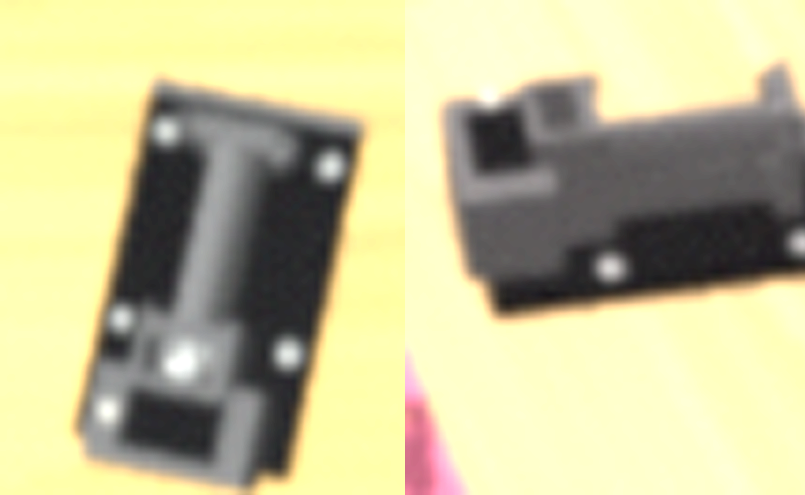

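View pics/k2.png

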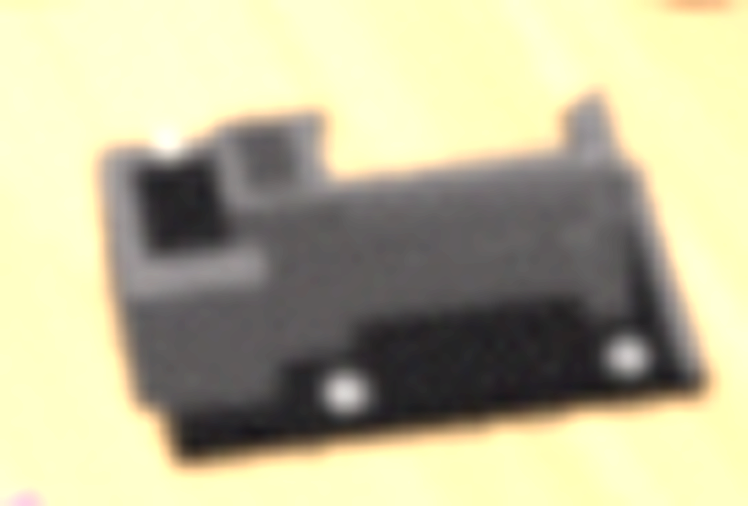

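```bash
python3 - <<'E'
from h import *
im=cv2.imread("pics/k4.png"); g=cv2.cvtColor(im,6).astype(float)
xs=[];ys=[]
for c in range(300,317):
    q=-np.gradient(g[168:190,c]);k=int(np.argmax(q[:18]));y0,y1,y2=q[k-1:k+2];xs.append(c);ys.append(168+k+.5*(y0-y2)/(y0-2*y1+y2))
m,b=np.polyfit(xs,ys,1);print("slope",m,"y@300,316",m*300+b,m*316+b,"res",np.std(np.array(ys)-m*np.array(xs)-b))
C=cam("side");f,cx,cy,o,M=C
a=np.radians(12);u=np.array([np.cos(a),-np.sin(a),0]);v=np.array([np.sin(a),np.cos(a),0]);O=np.array([.574,.0352,0])
def pj(P): w=M.T@(P-o);return cx+f*w[0]/w[2],cy+f*w[1]/w[2]
for th in(0,1,2,3,5):
    t=np.radians(th);z0=32+10.5*np.cos(t)+35*np.sin(t);pts=[]
    for l in(-20,20):
        best=None
        for ph in np.radians(np.arange(40,150,2)):
            P=O+((l*np.cos(t)-10.5*np.sin(ph)*np.sin(t))*u+10.5*np.cos(ph)*v)/1e3;P[2]=(z0+l*np.sin(t)+10.5*np.sin(ph)*np.cos(t))/1e3
            q=pj(P)
            if best is None or q[1]<best[1]:best=q
        pts.append(best)
    (x0,y0),(x1,y1)=pts;s=(y1-y0)/(x1-x0);print(th,"slope",round(s,4),"y@300,316",round(y0+s*(300-x0),2),round(y0+s*(316-x0),2))
E
```

```text
slope -0.13208563674735588 y@300,316 181.62417202094124 179.51080183298353 res 0.064762794516568
0 slope -0.1247 y@300,316 181.52 179.53
1 slope -0.1382 y@300,316 181.46 179.25
2 slope -0.1518 y@300,316 181.4 178.97
3 slope -0.1654 y@300,316 181.33 178.69
5 slope -0.1927 y@300,316 181.21 178.13
```

View pics/k3.png

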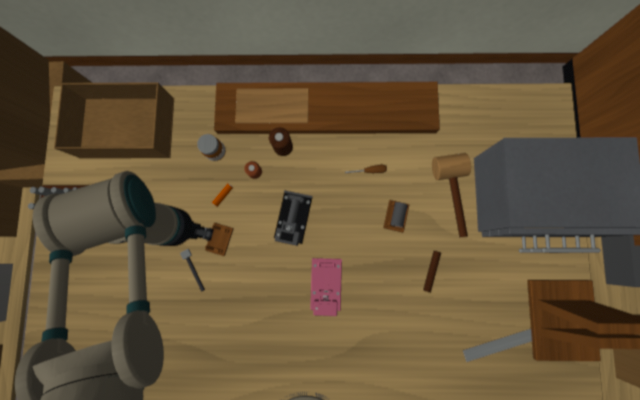

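```bash
python3 -c "
from rig import ticket,manip
print(manip.get_state()['clock'],ticket.sign_off())"
```

```text
the job is handed in; nothing more can be done
31.55 None
```

The long cell is in the black charger's bay and the job was handed in at 31.6 s of the allowed 72 s. No verdict came back, so the result rests on my own checks.

**What I did**
- I lifted the cell out of the left rest and laid its nub end on the lip. Opening the fingers slightly let the flat end drop onto the bay floor, at about 25 degrees of tilt.
- I gripped it again nearer the nub, pushed the flat end into the spring, and rolled the nub end down past the lip until it was level. Then I let go and backed away.

**Last checks**
- **Level:** in the side picture the cell's top edge has a slope of -0.132, where a level cell should show -0.125. That is about 0.5 degrees (0.01 rad, limit 0.04).
- **Height:** the edge is within 0.1 pixel of where a seated cell would put it.
- **Position:** the nub end is under the lip. I could not see directly that the nub touches the end wall.
- **Surroundings:** nothing else looks moved in the top picture, judged by eye, and the robot is clear of everything.

**What went less well**
- My first try at tilting the cell by pressing it on the lip reached about 21 N at the wrist, so I stopped.
- The first roll-down caught on the lip, again at about 21 N, because the cell had slipped about 5 mm in a light grip. I raised it, gripped at 20 N, recompressed the spring and rolled it down cleanly.
- While level, the cell pressed on the bay floor with up to about 19 N and stuck by friction until I eased off. With the spring pushing as well, the total on the charger may have come close to the 28 N limit. That total is not measured directly.
- It then stopped moving forward while still gripped. Opening the fingers let it settle.

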